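# Lid the wax tins, pack them and lock the case

## Task

Close every open wax tin on the bench with its own lid, pushed fully home, and pack the closed tins upright in the bays of the wooden case. Then, with the turn-button swung out of the way, tuck the cover's tongue under the lip at the far end of the case, lower the cover flat into its pocket, and turn the button over it to point at the mark so that it is locked. Lids whose tin is not here are not needed, and the plaster figure, the offcut and the brass weight among the tins stay where they are.

Things in the scene. Friction and masses are not known exactly. Their poses are not given: they have to be found in the camera images.
- tin_big: A big open tin of hard wax in bare metal (round, 56 mm across the body); may be absent. Body 34 mm high, above it a neck 10 mm high set in 6 mm all round, 44 mm high in all (47 mm with its lid on). Loose, 0.1 to 0.2 kg, stands upright on the bench. Origin: centre of its underside, z up.
- tin_small: A small open tin of hard wax in bare metal (round, 40 mm across the body); may be absent. Body 34 mm high, above it a neck 10 mm high set in 6 mm all round, 44 mm high in all (47 mm with its lid on). Loose, 0.1 to 0.2 kg, stands upright on the bench. Origin: centre of its underside, z up.
- tin_square: A square open tin of hard wax in bare metal (square, 48 x 48 mm across the body); may be absent. Body 34 mm high, above it a neck 10 mm high set in 6 mm all round, 44 mm high in all (47 mm with its lid on). Loose, 0.1 to 0.2 kg, stands upright on the bench. Origin: centre of its underside, z up.
- tin_oblong: An oblong open tin of hard wax in bare metal (oblong, 56 mm along its own x and 36 mm along y across the body); may be absent. Body 34 mm high, above it a neck 10 mm high set in 6 mm all round, 44 mm high in all (47 mm with its lid on). Loose, 0.1 to 0.2 kg, stands upright on the bench. Origin: centre of its underside, z up.
- lid_big: The slip-over lid of the big tin, bare metal (round, 54 mm across, skirt inside 50 mm), 12 mm high: 3 mm top and a 9 mm skirt that goes over the tin's neck with 3 mm play all round. Lies skirt down on the bench. Origin: centre of the skirt's lower edge, z up; seated, it is 35 mm above the tin's origin.
- lid_small: The slip-over lid of the small tin, bare metal (round, 38 mm across, skirt inside 34 mm), 12 mm high: 3 mm top and a 9 mm skirt that goes over the tin's neck with 3 mm play all round. Lies skirt down on the bench. Origin: centre of the skirt's lower edge, z up; seated, it is 35 mm above the tin's origin.
- lid_square: The slip-over lid of the square tin, bare metal (square, 46 x 46 mm, skirt inside 42 x 42 mm), 12 mm high: 3 mm top and a 9 mm skirt that goes over the tin's neck with 3 mm play all round. Lies skirt down on the bench. Origin: centre of the skirt's lower edge, z up; seated, it is 35 mm above the tin's origin.
- lid_oblong: The slip-over lid of the oblong tin, bare metal (oblong, 54 mm along its own x and 34 mm along y, skirt inside 50 x 30 mm), 12 mm high: 3 mm top and a 9 mm skirt that goes over the tin's neck with 3 mm play all round. Lies skirt down on the bench. Origin: centre of the skirt's lower edge, z up; seated, it is 35 mm above the tin's origin.
- case: The wooden carrying case, open on top, fixed on the bench. x runs along it from the turn-button end to the lip end, y across, z up; origin on its underside. Outside: x = -145 to 131 mm, 144 mm wide, rim 68 mm above the bench. Three bays in a row, each 70 mm along x, with 4 mm dividers between, 30 mm high; the opening between the side ledges is 112 mm wide.
- bay1 (a point): Middle of the floor of bay 1 of the case (1 is next to the turn-button, 3 next to the lip), 8 mm above the bench. Axes as the case's.
- bay2 (a point): Middle of the floor of bay 2 of the case (1 is next to the turn-button, 3 next to the lip), 8 mm above the bench. Axes as the case's.
- bay3 (a point): Middle of the floor of bay 3 of the case (1 is next to the turn-button, 3 next to the lip), 8 mm above the bench. Axes as the case's.
- pocket (a point): Middle of the cover's pocket in the case, at the height of the ledges that carry the cover (60 mm above the bench); axes as the case's. The pocket runs from x = -119 to 119 mm of this point and is 126 mm wide.
- lip (a point): Middle of the lower inner edge of the lip across the far end (+x) of the case: 107 mm along x from the pocket's middle, 69 mm above the bench. From here the lip, 7 mm thick, overhangs the last 12 mm of the pocket. Axes as the case's.
- cover: Loose wooden cover of the case, 0.17 to 0.3 kg: a board 235 mm along x, 122 mm wide, 8 mm thick, its last 16 mm at +x a tongue 4 mm thick, flush below. Pull bar across its middle: 14 mm along x, 80 mm along y, top 34 mm above the underside. Dark lock mark on top at the -x end. Origin: centre of the underside. Home: origin at the pocket's middle, level, with 3 mm play along x, 4 mm across.
- turn_button (a joint): Turn-button, a flat brass bar on an upright pivot at x = -132 mm on the case's end block. Rad, counterclockwise from above: 0 = locked, nose along the case's +x to the mark, 23 mm over the cover; only beyond 1.42 either way is it clear of the pocket. Starts part-way. Range -1.7 to 1.7, light friction (0.03 Nm), no stop at the mark, stays where left. 5 mm thick, underside 69.5 mm up, nose 36 mm long.
- button_tab (a point): Middle of the finger tab on the turn-button, on its pivot, 83 mm above the bench: the tab is 28 mm along the bar (this point's x), 10 mm wide and stands 17 mm above the bar, its top 91.5 mm above the bench.
- maquette: Small plaster figure, 42 mm across, 60 mm high; not part of the job. Origin on its underside.
- offcut: Wooden offcut 50 x 36 x 24 mm; not part of the job. Origin on its underside.
- brass_weight: Brass weight, 38 mm across, 30 mm high; not part of the job. Origin on its underside.
Mind the look-alikes: they are no part of the job. What is shaped like the tin_small but orange or purple is not meant.

How it is judged:
By the outcome, as a careful person would: the job done as asked, in the order asked, and still so for the second after the job is handed in, with the robot touching nothing.
Of tin_big, tin_small, tin_square, tin_oblong only 2 to 3 are there at a start; the rules pass over those that are not, and their reading is None.
At some moment in a run one of tin_big, tin_small, tin_square, tin_oblong, lid_big, lid_small, lid_square, lid_oblong may be knocked a few centimetres aside while the robot is not near it.
It also fails if it takes over 210 s, if anything falls off the work surface, if the arm or the gripper's body presses on something with over 40 N, if the wrist force passes 120 N, or if a joint passes its speed limit or range.

## Robot

A 6-joint arm with a two-finger parallel gripper is mounted at the origin on the work surface. World frame = base frame: x ahead of the robot, y to its left, z up, the work surface at z = 0. Lengths are in m, angles in rad, forces in N, time in s.
With the tool pointing down it reaches from about 0.375 to 0.9 m from the base axis. Payload 3.1 kg.
Tool frame: the origin (TCP) lies between the finger pads; the fingertips stand 25 mm ahead of it and the grasp point (between the pads) lies 6 mm ahead of it; x points along the fingers, y is the direction in which the jaws open and shut, and the axes are right-handed (so a half turn about x gives the same grasp; the last joint's range is limited). The gripper opens to 85 mm and grips with 20 to 120 N. Pads are 22 mm wide; open, the fingers measure 114 mm over their backs; the gripper's body (76 mm by 85 mm) begins 54 mm behind the grasp point. The pads swing forward as they close: fully open they stand 13 mm farther back than shut.
Start: joints at [-1.512, 0.527, 1.433, -0, 1.181, -0.178], TCP at [0.147, -0.608, 0.256] pointing down, gripper open.
Joint ranges: [-3.08, 3.08], [-0.75, 2.2], [0.22, 2.44], [-1.43, 4.57], [0, 2.65], [-2.85, 2.85]. Speed limits (rad/s): [2.79, 2.79, 3.14, 3.14, 3.14, 3.14].

## Interface

Orientations are given as a unit quaternion [x, y, z, w].
In Python, from station import manip, viewer, workorder gives the robot as it stands.
- The arm moves only by the shell command python3 -m crank 'ROWS' [FORCE]. ROWS is JSON, one flat list of numbers, 5 for each row, row after row: the opening, from 0 (shut) to 1 (fully open), then the shift along the world's x, y, z in mm, then the turn about the world's z in rad. A call has 1 to 10 rows; each row is the pose to reach, as a shift and turn from the pose commanded when the call began; what a row does not reach only later rows make up. A row lasts 1/8 s, in which the tool goes at most 62.5 mm and 10.7 degrees, less where a joint would pass 70% of its speed; a pose out of reach is approached as far as the arm can. A call with a gripper value outside its range is refused whole. The fingers move at their own pace and stop on an object; FORCE is the grip in N (left out, the last holds). Time passes only in rows, so rows that repeat a pose let the fingers close. It gives the time, the measured TCP pose, the force and the opening at its end, in the units of the state.
- manip.sense(): the state, without advancing time (a new reading comes with each control period).
- viewer.snapshot(name): name is "side" or "top"; returns a dict with "img" (480x640x3 uint8, red, green, blue), "range_z" (480x640 float32, m along the optical axis (not along the pixel's ray), 0 where there is no reading), "fx", "fy", "cx", "cy" (pixels), "k1" (the pictures are not rectified: a ray, as slopes to the right and down, at radius r is drawn at 1 + k1 r^2 times it, then the intrinsics apply), "origin" and "attitude" of the camera in the world. Camera axes: x right, y down, z forward; pixel columns grow to the right and rows downward; lengths in m; the calibration is good to about 2 mm. A picture is of the moment at which its call begins.
- workorder.sign_off(): hands the job in, once; it reports no verdict.
The state is a dict: "t": time; "q": joint angles; "qd": joint speeds; "tau": joint torques, N m; "tcp_pos": TCP position; "tool_rot": TCP orientation; "force": force on the tool from outside, world axes, zero at the start; "ft_torque": the same for the moment, N m; "finger_gap": opening from 0.0 (shut) to 1.0 (fully open).
Only numpy, scipy, OpenCV 4.12 (cv2) and the standard library are available. Lean on these libraries where they do the work, as an engineer would, in place of code of your own. Each camera call takes 0.05 s, during which the arm holds its last target.

## Working session

There is one attempt and no reset: what is moved stays moved. The work goes in short steps, Python scripts to look and compute and a shell command to move; the robot and the scene stay as the last step left them, time stands still between calls to the robot, and variables do not carry over. Pictures are saved under pics/ and viewed, and the job is handed in when it is done.

```bash
ls; mkdir -p pics; cat > h.py <<'E'
import numpy as np, cv2
from scipy.spatial.transform import Rotation as R
from station import manip, viewer, workorder
def snap(n,save=None):
    s=viewer.snapshot(n)
    if save: cv2.imwrite(f'pics/{save}.png',cv2.cvtColor(s['img'],cv2.COLOR_RGB2BGR))
    return s
def rot(s):
    a=np.array(s['attitude'],float)
    return R.from_quat(a).as_matrix() if a.size==4 else a.reshape(3,3)
def rays(s,uv):
    uv=np.asarray(uv,float).reshape(-1,2)
    d=np.c_[(uv[:,0]-s['cx'])/s['fx'],(uv[:,1]-s['cy'])/s['fy']]
    x=d.copy()
    for _ in range(20):
        x=d/(1+s['k1']*(x**2).sum(1,keepdims=True))
    return np.c_[x,np.ones(len(x))]
def onplane(s,uv,z):
    d=rays(s,uv)@rot(s).T; o=np.array(s['origin'])
    return o+d*((z-o[2])/d[:,2])[:,None]
def cloud(s):
    v,u=np.mgrid[0:480,0:640]
    d=rays(s,np.c_[u.ravel(),v.ravel()])*s['range_z'].reshape(-1,1)
    P=d@rot(s).T+np.array(s['origin'])
    P[s['range_z'].ravel()==0]=np.nan
    return P.reshape(480,640,3)
E
python3 - <<'E'
from h import *
for n in('top','side'):
    s=snap(n,n+'0'); print(n,{k:s[k] for k in s if k not in('img','range_z')})
st=manip.sense(); print(st)
E
```

```text
pics
top {'fx': 480.7454739192318, 'fy': 480.7454739192318, 'cx': 315.79848115908555, 'cy': 239.20746484264362, 'k1': 0.03068247887263863, 'origin': array([0.41062967, 0.01306061, 1.16498953]), 'attitude': array([-0.69788491,  0.71457481, -0.04209391,  0.02382416])}
side {'fx': 546.8383171316747, 'fy': 546.8383171316747, 'cx': 316.42620944245954, 'cy': 243.8260539802674, 'k1': -0.06171652499554692, 'origin': array([ 0.30261546, -0.7145346 ,  0.7720256 ]), 'attitude': array([ 0.90436798, -0.11917311,  0.06450889, -0.40466645])}
{'t': 0.1, 'q': array([-1.51248441e+00,  5.28374085e-01,  1.43373383e+00,  8.22774182e-06,
        1.18140707e+00, -1.78481038e-01]), 'qd': array([-0.00085797, -0.00332199, -0.00338928, -0.00098158,  0.00019141,
        0.00013388]), 'tau': array([-4.18223080e-04, -4.43305421e+01, -1.78587198e+01, -1.93387532e-04,
        3.87140593e-03, -8.47501610e-06]), 'tcp_pos': array([ 0.14662457, -0.60696593,  0.25544371]), 'tool_rot': array([ 0.70219986,  0.08420062, -0.70211286,  0.0828441 ]), 'force': array([ 0.34810604, -0.63169085,  0.12597324]), 'ft_torque': array([ 0.00297053, -0.01101007,  0.03963499]), 'finger_gap': 0.9985006876710802}
```

View pics/top0.png

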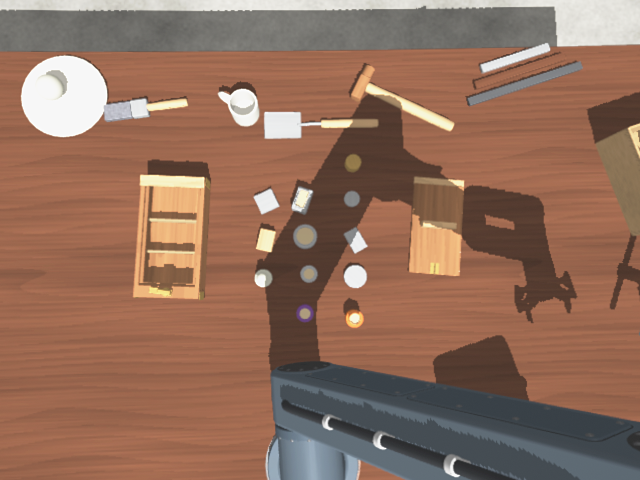

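View pics/side0.png

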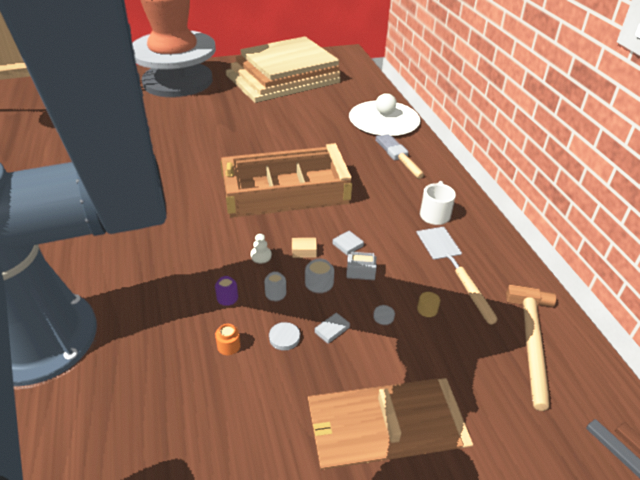

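```bash
python3 - <<'E'
from h import *
s=snap('top'); im=cv2.cvtColor(s['img'],cv2.COLOR_RGB2BGR)
c=im[140:340,240:480]
c=cv2.convertScaleAbs(c,alpha=1.6,beta=15)
cv2.imwrite('pics/crop1.png',cv2.resize(c,None,fx=3,fy=3,interpolation=cv2.INTER_CUBIC)[:600,:720])
c=im[160:310,110:230]; cv2.imwrite('pics/crop2.png',cv2.resize(c,None,fx=4,fy=4,interpolation=cv2.INTER_CUBIC))
P=cloud(s)
for n,(u,v) in dict(big=(305,236),small=(309,274),obl=(302,198),l1=(266,200),l2=(352,199),l3=(356,240),l4=(356,277),maq=(263,278),off=(266,239),br=(353,162),pur=(305,314),org=(355,319),bench=(330,220)).items(): print(n,P[v,u].round(4))
H=P[...,2]
m=((H>0.006)&(H<0.12)).astype(np.uint8)
m[:,:120]=0;m[360:]=0;m[:130]=0
n,l,st,ce=cv2.connectedComponentsWithStats(m)
for i in range(1,n):
    if st[i,4]<60: continue
    q=P[l==i]; print(st[i],q[:,2].max().round(4),np.percentile(q[:,2],[20,50,80]).round(4))
E
```

```text
big [0.5236 0.0079 0.0403]
small [0.4344 0.0005 0.0376]
obl [0.6147 0.0129 0.0376]
l1 [0.6159 0.1    0.0132]
l2 [ 0.6141 -0.1084  0.0134]
l3 [ 0.5139 -0.115   0.0133]
l4 [ 0.425  -0.1121  0.0125]
maq [0.4274 0.1064 0.0558]
off [0.5199 0.1004 0.027 ]
br [ 0.7015 -0.112   0.0292]
pur [0.3423 0.012  0.04  ]
org [ 0.3275 -0.104   0.036 ]
bench [ 0.5658 -0.0544 -0.0014]
[ 596  130   44  106 2643] 0.12 [0.0224 0.0512 0.0864]
[345 155  16  17 220] 0.0369 [0.0274 0.0301 0.032 ]
[ 133  174   77  126 8080] 0.0973 [0.0088 0.0225 0.0689]
[ 408  182   56   94 4090] 0.0398 [0.0075 0.0091 0.0112]
[291 187  22  28 385] 0.0485 [0.0334 0.0367 0.0402]
[254 189  25  26 367] 0.0201 [0.0106 0.0127 0.0145]
[344 191  15  16 189] 0.0206 [0.0106 0.0126 0.0147]
[293 225  24  24 448] 0.0481 [0.0345 0.0372 0.0403]
[256 229  20  23 332] 0.0321 [0.0229 0.0248 0.0268]
[343 228  24  26 322] 0.0196 [0.0106 0.0126 0.0149]
[300 266  17  17 224] 0.0479 [0.0343 0.0367 0.0401]
[344 266  22  22 394] 0.0186 [0.011  0.013  0.0148]
[254 270  18  17 237] 0.0616 [0.0124 0.0171 0.052 ]
[296 305  17  17 231] 0.0496 [0.0343 0.0374 0.0406]
[345 310  18  18 247] 0.0498 [0.0338 0.0371 0.0404]
```

View pics/crop1.png

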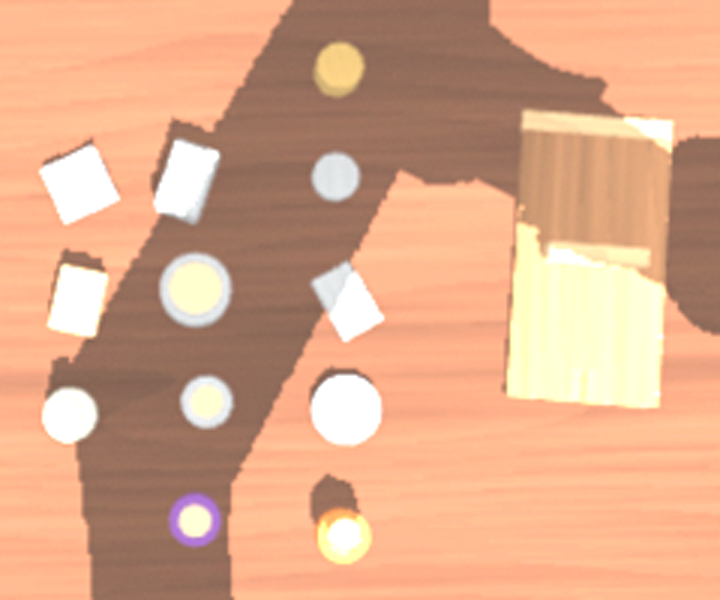

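View pics/crop2.png

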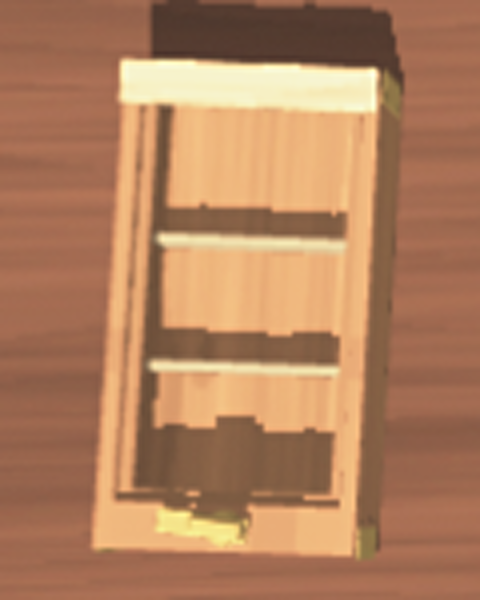

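```bash
cat >> h.py <<'E'
def objs(n,hmin,box,s=None,N=3,col=None):
    """average cloud, component points within world box above hmin"""
    ss=[snap(n) for _ in range(N)]
    P=np.nanmean([cloud(s) for s in ss],0)
    x0,x1,y0,y1=box
    m=(P[...,2]>hmin)&(P[...,0]>x0)&(P[...,0]<x1)&(P[...,1]>y0)&(P[...,1]<y1)&(P[...,2]<.13)
    return P,m,ss[-1]
def meas(name,n,c,hmin,r=0.045,N=3,P=None):
    if P is None:
        P=np.nanmean([cloud(snap(n)) for _ in range(N)],0)
    m=(np.hypot(P[...,0]-c[0],P[...,1]-c[1])<r)&(P[...,2]>hmin)&(P[...,2]<.13)
    k,l,st,ce=cv2.connectedComponentsWithStats(m.astype(np.uint8))
    i=1+np.argmax(st[1:,4]); q=P[l==i]
    xy=(q[:,:2]*1000).astype(np.float32)
    (cx,cy),(w,h),a=cv2.minAreaRect(xy); (ex,ey),er=cv2.minEnclosingCircle(xy)
    print(name,n,'mean',xy.mean(0).round(1),'rect',round(cx,1),round(cy,1),'sz',round(w,1),round(h,1),'ang',round(a,1),'circ',round(ex,1),round(ey,1),round(2*er,1),'n',len(q))
    return q
E
python3 - <<'E'
from h import *
st=manip.sense(); M=R.from_quat(st['tool_rot']).as_matrix(); print(M.round(3))
for n in('top','side'):
    P=np.nanmean([cloud(snap(n)) for _ in range(4)],0)
    for k,(c,h) in dict(big=((.5236,.0079),.03),small=((.4344,.0005),.03),obl=((.6147,.0129),.03),lsq=((.6159,.1),.007),lsm=((.6141,-.1084),.007),lob=((.5139,-.115),.007),lbig=((.425,-.1121),.007)).items(): meas(k,n,c,h,P=P)
E
```

```text
[[-0.     0.235 -0.972]
 [ 0.002 -0.972 -0.235]
 [-1.    -0.002 -0.   ]]
big top mean [523.8   9.4] rect 524.4 9.0 sz 54.4 52.6 ang 88.9 circ 524.4 9.1 55.5 n 431
small top mean [434.9   2.4] rect 435.1 2.2 sz 36.5 38.1 ang 43.7 circ 435.0 2.4 39.3 n 224
obl top mean [611.5  14.1] rect 612.3 14.1 sz 36.0 55.8 ang 69.0 circ 612.7 13.8 63.3 n 353
lsq top mean [612.7 100.7] rect 613.2 101.0 sz 46.5 45.6 ang 24.6 circ 613.6 100.5 62.9 n 367
lsm top mean [ 615.2 -106.5] rect 615.7 -106.2 sz 34.1 37.1 ang 88.0 circ 615.6 -106.8 37.8 n 190
lob top mean [ 513.8 -112. ] rect 514.1 -112.0 sz 53.8 34.0 ang 28.1 circ 513.0 -112.0 60.4 n 319
lbig top mean [ 426.5 -108.5] rect 426.4 -108.6 sz 50.8 50.2 ang 88.5 circ 426.7 -109.0 53.8 n 393
big side mean [523.2   2.8] rect 523.1 4.5 sz 50.0 54.0 ang 73.6 circ 524.5 6.7 56.3 n 541
small side mean [434.5  -4. ] rect 435.1 -3.0 sz 33.4 37.7 ang 78.5 circ 435.1 -0.4 39.7 n 302
obl side mean [610.8   8.3] rect 611.5 10.4 sz 34.0 54.8 ang 68.8 circ 611.3 10.3 63.9 n 443
lsq side mean [612.5  96.2] rect 613.7 98.8 sz 47.5 49.0 ang 24.7 circ 613.4 97.5 63.7 n 385
lsm side mean [ 615.1 -111.3] rect 615.7 -109.8 sz 36.9 37.3 ang 6.4 circ 616.4 -110.1 38.8 n 288
lob side mean [ 513.5 -116.5] rect 514.5 -114.5 sz 55.4 34.9 ang 28.3 circ 514.5 -115.0 63.0 n 520
lbig side mean [ 426.2 -113.8] rect 426.7 -111.9 sz 52.8 53.2 ang 20.9 circ 426.5 -112.0 55.0 n 634
```

```bash
python3 - <<'E'
from h import *
for n in('top','side'):
    P=np.nanmean([cloud(snap(n)) for _ in range(6)],0)
    print('CASE');q=meas('case',n,(.52,.3),.058,r=.2,P=P)
    (cx,cy),(w,h),a=cv2.minAreaRect((q[:,:2]*1000).astype(np.float32))
    m=(np.hypot(P[...,0]-.4,P[...,1]-.3)<.09)&(P[...,2]>.072)&(P[...,2]<.12)
    b=P[m]; xy=b[:,:2]*1000
    print('button pts',len(b),xy.mean(0).round(1),cv2.minAreaRect(xy.astype(np.float32)))
    t=P[m&(P[...,2]>.083)][:,:2]*1000
    print('tab',len(t),t.mean(0).round(1),cv2.minAreaRect(t.astype(np.float32)))
    q=meas('cover',n,(.5,-.31),.005,r=.2,P=P)
    q=meas('bar',n,(.5,-.29),.022,r=.2,P=P)
E
```

```text
CASE
case top mean [520.  317.8] rect 527.1 315.1 sz 146.1 278.2 ang 86.4 circ 526.7 315.2 313.5 n 3266
button pts 146 [404.  329.9] ((404.87750244140625, 332.3716735839844), (49.07426834106445, 17.91083526611328), 74.89373779296875)
tab 63 [402.3 321.3] ((402.2566833496094, 321.8759460449219), (26.734277725219727, 9.691761016845703), 79.715576171875)
cover top mean [ 536.9 -310.9] rect 544.0 -312.5 sz 124.5 232.8 ang 83.9 circ 538.8 -311.2 250.6 n 4589
bar top mean [ 544.3 -311.4] rect 545.0 -312.2 sz 81.5 14.0 ang 83.8 circ 544.9 -312.2 82.0 n 226
CASE
case side mean [520.6 306. ] rect 525.7 313.6 sz 146.4 281.4 ang 86.6 circ 525.7 313.7 316.1 n 2375
button pts 85 [401.7 317.7] ((406.0733642578125, 330.17596435546875), (52.85586166381836, 17.133522033691406), 61.58984375)
tab 42 [400.7 315.6] ((401.4159240722656, 318.11083984375), (26.31621742248535, 8.27439022064209), 79.86804962158203)
cover side mean [ 536.1 -318.3] rect 545.4 -314.5 sz 123.1 235.0 ang 84.1 circ 544.2 -314.1 260.8 n 10127
bar side mean [ 543.2 -319.3] rect 544.8 -315.2 sz 79.3 15.0 ang 83.1 circ 544.1 -315.1 79.4 n 524
```

```bash
python3 -m crank '[1,377,615,0,-0.237, 1,377,615,0,-0.237, 1,377,615,0,-0.237, 1,377,615,0,-0.237, 1,377,615,0,-0.237, 1,377,615,0,-0.237, 1,377,615,0,-0.237, 1,377,615,0,-0.237, 1,377,615,0,-0.237, 1,377,615,0,-0.237]' 30; python3 -m crank '[1,0,0,0,0,1,0,0,0,0]'
```

```text
t: 2.4
tcp_pos: [0.4744, -0.073, 0.2567]
tool_rot: [0.708, -0.0, -0.707, 0.0]
force: [1.5, -1.6, -0.0]
finger_gap: 0.997
t: 2.65
tcp_pos: [0.4731, -0.0746, 0.2563]
tool_rot: [-0.707, -0.0, 0.707, -0.001]
force: [0.4, -0.3, -0.1]
finger_gap: 0.999
```

```bash
python3 -m crank '[1,51,82,-60,0, 1,51,82,-60,0, 1,51,82,-110,0, 1,51,82,-160,0, 1,51,82,-160,0, 1,51,82,-160,0]'; python3 - <<'E'
from h import *
s=snap('side'); cv2.imwrite('pics/s1.png',cv2.resize(cv2.cvtColor(s['img'],cv2.COLOR_RGB2BGR)[180:420,200:480],None,fx=2,fy=2))
E
```

```text
t: 3.4
tcp_pos: [0.5251, 0.0058, 0.0976]
tool_rot: [0.708, -0.001, -0.706, -0.001]
force: [0.9, -1.1, 0.2]
finger_gap: 1.002
```

View pics/s1.png

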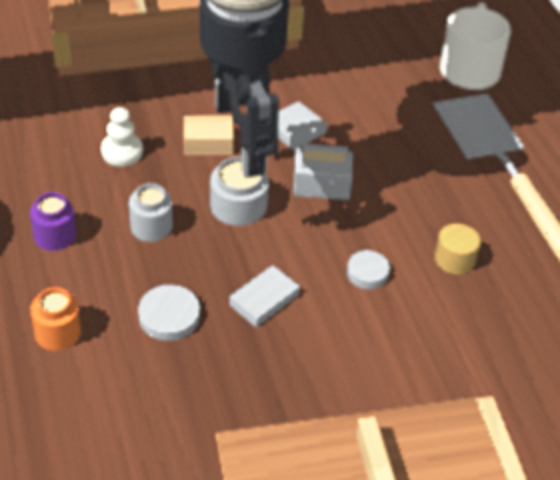

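```bash
python3 -m crank '[1,-1,2,-35,0, 1,-1,2,-66,0, 1,-1,2,-66,0, 0,-1,2,-66,0, 0,-1,2,-66,0, 0,-1,2,-66,0, 0,-1,2,-66,0, 0,-1,2,-66,0]' 20
```

```text
t: 4.45
tcp_pos: [0.5247, 0.0089, 0.0324]
tool_rot: [0.709, -0.0, -0.706, 0.0]
force: [-0.1, -0.2, 6.2]
finger_gap: 0.647
```

```bash
python3 -m crank '[0,0,0,0,0,0,0,0,0,0]'; python3 -m crank '[1,0,0,0,0, 1,0,0,0,0,1,0,0,0,0, 1,0,0,60,0,1,0,0,90,0]'; python3 -m crank '[1,-60,-80,0,0,1,-98,-118,0,0, 1,-98,-118,0,0,1,-98,-118,0,0,1,-98,-118,0,0]'; python3 - <<'E'
from h import *
for n in('top','side'):
    P=np.nanmean([cloud(snap(n)) for _ in range(4)],0)
    for k,(c,h) in dict(big=((.5236,.0079),.03),lbig=((.425,-.1121),.007)).items():
        try: meas(k,n,c,h,P=P)
        except Exception as e: print(e)
E
```

```text
t: 4.7
tcp_pos: [0.5247, 0.0089, 0.0324]
tool_rot: [0.709, -0.0, -0.706, 0.0]
force: [-0.1, -0.4, 6.4]
finger_gap: 0.652
t: 5.32
tcp_pos: [0.5237, 0.0093, 0.1214]
tool_rot: [0.707, -0.0, -0.707, -0.0]
force: [1.0, -0.4, 0.8]
finger_gap: 1.003
t: 5.95
tcp_pos: [0.4259, -0.1086, 0.1203]
tool_rot: [0.707, -0.0, -0.707, -0.0]
force: [0.4, -0.1, 0.4]
finger_gap: 1.001
big top mean [523.8  10.9] rect 524.3 11.4 sz 54.4 52.3 ang 88.7 circ 524.3 11.1 55.7 n 437
attempt to get argmax of an empty sequence
big side mean [523.1   4.5] rect 523.5 6.0 sz 50.0 54.2 ang 73.7 circ 524.2 8.0 55.7 n 539
lbig side mean [ 426.4 -113.8] rect 426.8 -112.3 sz 53.0 53.0 ang 19.3 circ 426.4 -111.5 54.9 n 633
```

```bash
python3 -m crank '[1,1,-2,-50,0, 1,1,-2,-94,0, 1,1,-2,-94,0, 1,1,-2,-94,0]'; python3 -m crank '[0,0,0,0,0, 0,0,0,0,0,0,0,0,0,0,0,0,0,0,0,0,0,0,0,0]' 30
```

```text
t: 6.85
tcp_pos: [0.4266, -0.1107, 0.0271]
tool_rot: [0.707, -0.0, -0.707, 0.0]
force: [-0.5, -0.2, -0.7]
finger_gap: 1.002
t: 7.48
tcp_pos: [0.4272, -0.1111, 0.0283]
tool_rot: [0.708, -0.001, -0.706, 0.0]
force: [-0.7, 0.9, 9.1]
finger_gap: 0.613
```

```bash
python3 - <<'E'
from h import *
s=snap('side'); cv2.imwrite('pics/s2.png',cv2.resize(cv2.cvtColor(s['img'],cv2.COLOR_RGB2BGR)[260:400,200:400],None,fx=4,fy=4))
E
```

```text
(no output)
```

View pics/s2.png

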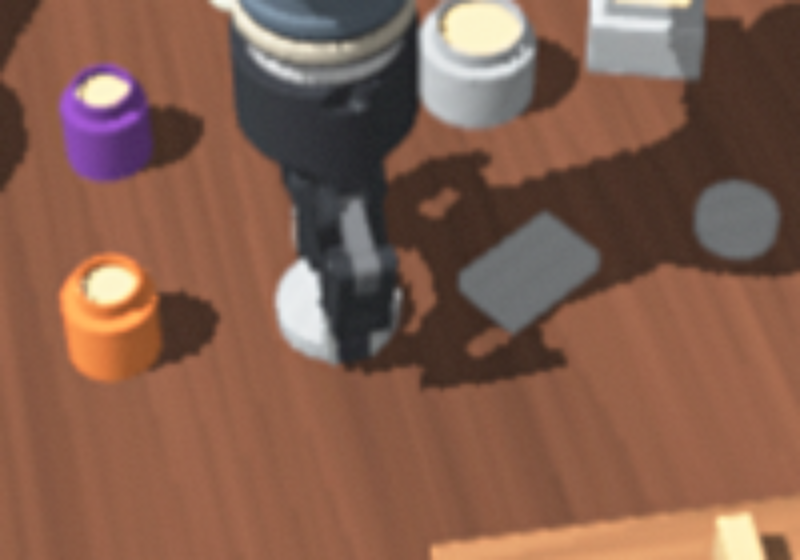

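```bash
python3 -m crank '[0,0,0,50,0, 0,0,0,80,0,0,50,60,80,0,0,98,120,80,0,0,98,120,80,0,0,98,120,80,0,0,98,120,80,0,0,98,120,80,0]'; python3 - <<'E'
from h import *
print(manip.sense()['force'])
s=snap('side'); cv2.imwrite('pics/s3.png',cv2.resize(cv2.cvtColor(s['img'],cv2.COLOR_RGB2BGR)[180:320,220:420],None,fx=4,fy=4))
E
```

```text
t: 8.52
tcp_pos: [0.5233, 0.0084, 0.1065]
tool_rot: [-0.707, 0.001, 0.707, 0.001]
force: [-0.6, -0.0, -0.4]
finger_gap: 0.613
[-0.55796855 -0.04521747 -0.43702521]
```

View pics/s3.png

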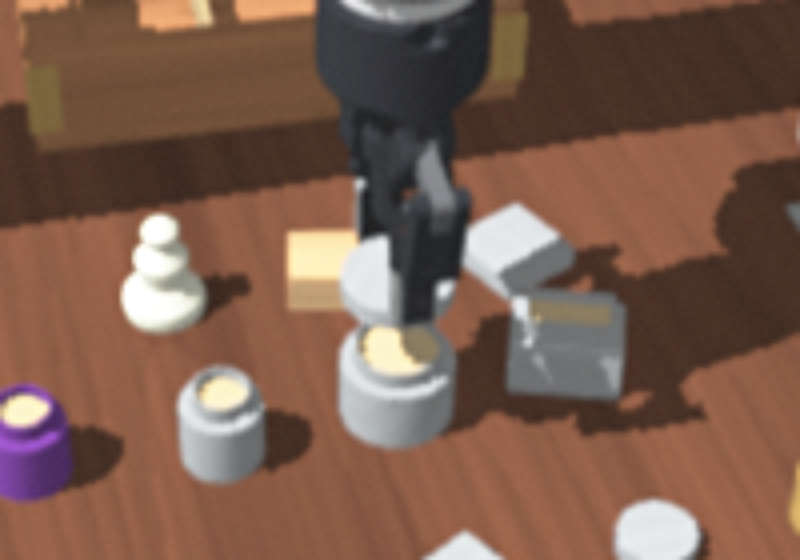

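```bash
python3 -m crank '[0,2,0.5,-20,0, 0,2,0.5,-30,0,0,2,0.5,-36,0,0,2,0.5,-36,0,0,2,0.5,-36,0]'; python3 -m crank '[0,0,0,-3,0,0,0,0,-6,0,0,0,0,-8,0,0,0,0,-8,0]'
```

```text
t: 9.2
tcp_pos: [0.5265, 0.0097, 0.0706]
tool_rot: [0.707, -0.0, -0.707, -0.0]
force: [-0.1, -0.0, -0.9]
finger_gap: 0.607
t: 9.7
tcp_pos: [0.5263, 0.0099, 0.0634]
tool_rot: [0.707, -0.0, -0.707, 0.0]
force: [-1.2, 0.5, 9.3]
finger_gap: 0.607
```

```bash
python3 -m crank '[0.85,0,0,0,0,0.85,0,0,0,0,0.85,0,0,0,0,0.85,0,0,50,0,0.6,0,0,70,0,0.6,-50,0,70,0,0.6,-110,0,70,0,0.6,-110,0,70,0]'; python3 - <<'E'
from h import *
for n in('top','side'):
    P=np.nanmean([cloud(snap(n)) for _ in range(5)],0)
    q=meas('big',n,(.5236,.0079),.03,P=P)
    c=q[np.hypot(q[:,0]-.5245,q[:,1]-.009)<.022]; A=np.c_[c[:,:2]-[.5245,.009],np.ones(len(c))]; print(np.linalg.lstsq(A,c[:,2],rcond=None)[0], c[:,2].mean())
    q=meas('br',n,(.7015,-.112),.015,P=P);print(np.median(q[:,2]))
s=snap('side'); cv2.imwrite('pics/s4.png',cv2.resize(cv2.cvtColor(s['img'],cv2.COLOR_RGB2BGR)[180:320,220:420],None,fx=4,fy=4))
E
```

```text
t: 10.7
tcp_pos: [0.4082, 0.0116, 0.1317]
tool_rot: [-0.703, -0.001, 0.711, 0.001]
force: [0.3, -0.2, 0.1]
finger_gap: 0.597
big top mean [524.1  11.4] rect 524.7 11.3 sz 54.3 53.3 ang 88.4 circ 524.4 11.5 56.4 n 458
[ 0.00251223 -0.00258933  0.04788065] 0.04788010087249076
br top mean [ 700.5 -110.4] rect 701.0 -110.8 sz 36.3 35.6 ang 88.6 circ 701.9 -111.0 37.8 n 207
0.030384012904224367
big side mean [523.1   3. ] rect 524.4 7.7 sz 55.6 53.9 ang 19.4 circ 525.1 9.4 58.4 n 642
[ 0.00237092 -0.00140621  0.04855778] 0.048557786593901975
br side mean [ 699.5 -117.6] rect 702.2 -114.2 sz 35.5 35.7 ang 8.7 circ 702.6 -114.4 38.0 n 336
0.030694535257846975
```

View pics/s4.png

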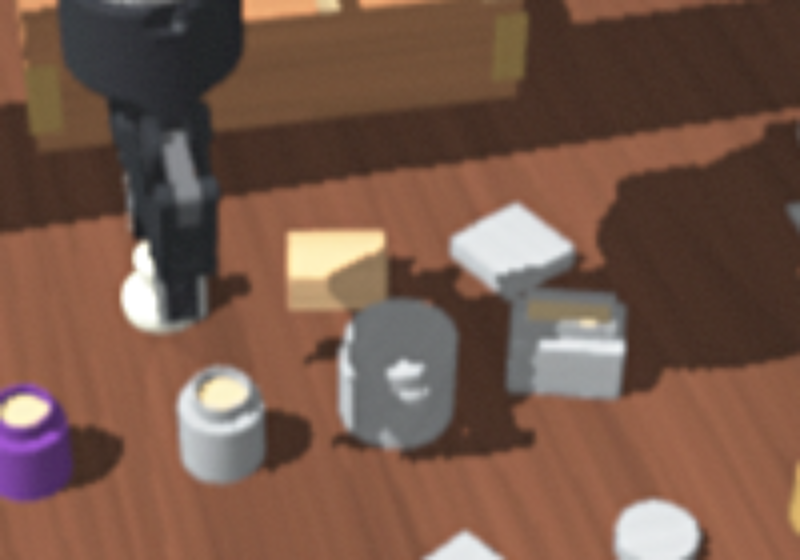

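```bash
python3 - <<'E'
from h import *
P=np.nanmean([cloud(snap('top')) for _ in range(4)],0)
for k,(c,h) in dict(lsm=((.6141,-.1084),.007),lob=((.5139,-.115),.007),obl=((.6147,.0129),.03)).items(): meas(k,'top',c,h,P=P)
E
python3 -m crank '[0.75,207,-120,0,0,0.75,207,-120,0,0,0.75,207,-120,0,0,0.75,207,-120,0,0,0.75,207,-120,0,0,0.75,207,-120,0,0]'
```

```text
lsm top mean [ 615.2 -106.4] rect 615.6 -106.2 sz 34.4 37.0 ang 89.8 circ 615.5 -106.7 37.6 n 190
lob top mean [ 513.8 -111.9] rect 514.1 -112.1 sz 53.8 34.0 ang 28.0 circ 514.0 -111.4 62.4 n 320
obl top mean [611.3  14.1] rect 612.3 14.1 sz 35.9 56.4 ang 69.1 circ 612.5 13.9 63.1 n 356
t: 12.2
tcp_pos: [0.6218, -0.1096, 0.1315]
tool_rot: [-0.706, -0.0, 0.708, 0.001]
force: [-0.4, -0.3, 0.4]
finger_gap: 0.746
```

```bash
python3 -m crank '[0.75,-6,1,-50,0,0.75,-6,1,-90,0,0.75,-6,1,-104,0,0.75,-6,1,-104,0]'; python3 -m crank '[0,0,0,0,0, 0,0,0,0,0,0,0,0,0,0,0,0,0,0,0]' 30
```

```text
t: 12.7
tcp_pos: [0.6162, -0.1084, 0.0279]
tool_rot: [-0.706, -0.0, 0.708, 0.0]
force: [-0.6, -0.5, -0.1]
finger_gap: 0.749
t: 13.2
tcp_pos: [0.6184, -0.1095, 0.0303]
tool_rot: [0.708, -0.0, -0.706, 0.0]
force: [-0.3, 0.8, 6.9]
finger_gap: 0.415
```

```bash
python3 -m crank '[0,0,0,40,0,0,0,0,80,0,0,0,0,80,0,0,0,0,80,0]'; python3 - <<'E'
from h import *
for n in('top','side'):
    s=snap(n); im=cv2.cvtColor(s['img'],cv2.COLOR_RGB2BGR)
    P=cloud(s); m=(np.hypot(P[...,0]-.616,P[...,1]+.109)<.05)&(P[...,2]>.06)&(P[...,2]<.1)
    v,u=np.nonzero(m); print(u.min(),u.max(),v.min(),v.max())
    u0,v0=int(u.mean()),int(v.mean())
    cv2.imwrite(f'pics/g_{n}.png',cv2.resize(im[v0-40:v0+40,u0-50:u0+50],None,fx=6,fy=6))
E
```

```text
t: 13.7
tcp_pos: [0.6168, -0.109, 0.1082]
tool_rot: [-0.707, 0.0, 0.707, 0.0]
force: [-0.7, 0.3, 0.4]
finger_gap: 0.413Traceback (most recent call last):
  File "<stdin>", line 5, in <module>
    return umr_minimum(a, axis, None, out, keepdims, initial, where)
ValueError: zero-size array to reduction operation minimum which has no identity
```

```bash
python3 - <<'E'
from h import *
s=snap('side'); im=cv2.cvtColor(s['img'],cv2.COLOR_RGB2BGR); P=cloud(s)
m=(np.hypot(P[...,0]-.616,P[...,1]+.109)<.035)&(P[...,2]>.072)&(P[...,2]<.1)&(im.max(2)>90)
q=P[m]*1000; print(len(q),np.percentile(q,[0,5,50,95,100],axis=0).round(1)); 
v,u=np.nonzero(m);u0,v0=int(u.mean()),int(v.mean())
cv2.imwrite('pics/g_side.png',cv2.resize(im[v0-40:v0+40,u0-50:u0+50],None,fx=6,fy=6))
E
```

```text
217 [[ 594.7 -140.6   76.9]
 [ 596.2 -133.1   80.6]
 [ 604.8 -110.6   90.3]
 [ 617.5  -90.5   95.7]
 [ 622.9  -86.6   99.6]]
```

View pics/g_side.png

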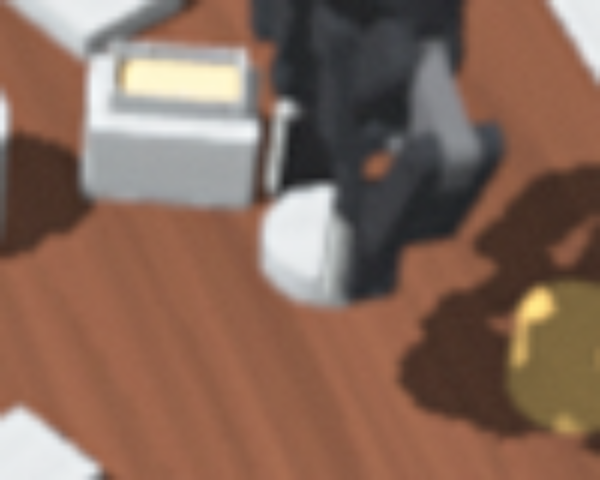

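```bash
python3 -m crank '[0,-50,30,0,0,0,-100,60,0,0,0,-150,90,0,0,0,-179,109,0,0,0,-179,109,0,0,0,-179,109,0,0,0,-179,109,0,0]'; python3 - <<'E'
from h import *
P=np.nanmean([cloud(snap('side')) for _ in range(4)],0)
meas('small','side',(.4344,.000),.03,P=P,r=.035)
E
python3 -m crank '[0,0,0,-20,0,0,0,0,-30,0,0,0,0,-30,0,0,0,0,-30,0]'
```

```text
t: 14.68
tcp_pos: [0.44, -0.001, 0.1081]
tool_rot: [0.708, -0.0, -0.706, -0.0]
force: [0.0, -0.3, -0.1]
finger_gap: 0.415
small side mean [434.5  -4. ] rect 435.1 -2.8 sz 34.4 37.7 ang 77.6 circ 435.4 -0.4 39.9 n 303
t: 15.38
tcp_pos: [0.4385, -0.0003, 0.0785]
tool_rot: [0.707, -0.0, -0.707, -0.0]
force: [0.4, -0.2, -0.4]
finger_gap: 0.419
```

```bash
python3 -m crank '[0,-1,0.5,-4,0,0,-1,0.5,-8,0,0,-1,0.5,-11,0,0,-1,0.5,-14,0,0,-1,0.5,-14,0]'
```

```text
t: 16.0
tcp_pos: [0.4373, 0.0003, 0.0651]
tool_rot: [0.707, -0.0, -0.707, 0.0]
force: [-0.3, -0.0, 11.0]
finger_gap: 0.419
```

Seated at the expected height with 11 N. Release, then push with shut fingers, and check.

```bash
python3 -m crank '[0.65,0,0,0,0,0.65,0,0,0,0,0.65,0,0,40,0,0,0,0,60,0,0,0,0,60,0,0,0,0,60,0]'; python3 -m crank '[0,-2,0,-20,0,0,-2,0,-40,0,0,-2,0,-49,0,0,-2,0,-54,0,0,-2,0,-54,0]'; 
```

```text
t: 16.75
tcp_pos: [0.4369, 0.0004, 0.1237]
tool_rot: [-0.707, -0.0, 0.707, 0.0]
force: [0.5, -1.1, 0.1]
finger_gap: 0.012
t: 17.38
tcp_pos: [0.4343, 0.0005, 0.0719]
tool_rot: [-0.707, -0.0, 0.707, -0.0]
force: [-3.4, -0.0, 22.1]
finger_gap: 0.002
```

```bash
python3 -m crank '[0,0,0,25,0,0,45,4,25,0,0,90,9,25,0,0,90,9,25,0,0,90,9,25,0,0,90,9,8,0,0,90,9,1,0,0,90,9,-1,0,0,90,9,-1,0]'; python3 -m crank '[0,0,0,50,0,0.5,-20,-60,60,0,0.7,-40,-120,60,0,0.7,-40,-120,60,0]';python3 - <<'E'
from h import *
for n in('top','side'):
    P=np.nanmean([cloud(snap(n)) for _ in range(5)],0)
    for k,c0 in dict(big=(.5243,.009),small=(.435,.0005)).items():
        try: q=meas(k,n,c0,.03,P=P)
        except Exception: print('hid');continue
        c=q[np.hypot(q[:,0]-c0[0],q[:,1]-c0[1])<.015]; A=np.c_[c[:,:2]-c0,np.ones(len(c))]; print(np.linalg.lstsq(A,c[:,2],rcond=None)[0].round(4))
E
```

```text
t: 18.5
tcp_pos: [0.5228, 0.0096, 0.072]
tool_rot: [-0.706, -0.0, 0.708, 0.0]
force: [-5.7, -0.6, 23.7]
finger_gap: -0.001
t: 19.0
tcp_pos: [0.4835, -0.1139, 0.1295]
tool_rot: [-0.707, 0.002, 0.707, 0.002]
force: [-0.3, -0.4, 0.9]
finger_gap: 0.632
big top mean [523.8  11.5] rect 524.6 11.3 sz 54.3 53.3 ang 87.7 circ 524.6 11.2 55.9 n 453
[-0.0099  0.0053  0.0479]
small top mean [434.7   2.5] rect 435.1 2.2 sz 36.4 38.2 ang 43.5 circ 435.0 2.4 39.2 n 224
[-0.0076 -0.0208  0.048 ]
big side mean [523.   -3.4] rect 522.6 -3.0 sz 4.9 8.1 ang 80.4 circ 522.5 -3.2 9.3 n 12
[0.045  0.1953 0.0513]
small side mean [434.1  -5.5] rect 435.2 -1.0 sz 38.3 38.3 ang 30.8 circ 435.7 -0.6 40.6 n 378
[ 0.0098 -0.0002  0.0484]
```

```bash
python3 -m crank '[0.7,30,0,0,0.49,0.7,30,0,0,0.49,0.7,30,0,-40,0.49,0.7,30,0,-70,0.49,0.7,30,0,-70,0.49]'; python3 - <<'E'
from h import *
M=R.from_quat(manip.sense()['tool_rot']).as_matrix();print(np.degrees(np.arctan2(M[1,1],M[0,1])))
E
```

```text
t: 20.12
tcp_pos: [0.5139, -0.1096, 0.0575]
tool_rot: [-0.685, -0.173, 0.687, -0.171]
force: [-0.1, 0.2, 0.7]
finger_gap: 0.704
-61.89990807897307
```

```bash
python3 -m crank '[0.7,0,-4.5,-15,0,0.7,0,-4.5,-27,0,0.7,0,-4.5,-27,0,0,0,-4.5,-27,0,0,0,-4.5,-27,0,0,0,-4.5,-27,0,0,0,-4.5,-27,0]' 30; python3 -m crank '[0,0,0,40,0,0,0,0,80,0,0,0,0,80,0,0,0,0,80,0]'; python3 - <<'E'
from h import *
s=snap('side'); im=cv2.cvtColor(s['img'],cv2.COLOR_RGB2BGR); P=cloud(s)
m=(np.hypot(P[...,0]-.514,P[...,1]+.114)<.04)&(P[...,2]>.07)&(P[...,2]<.1)&(im.max(2)>90)
q=P[m]*1000; 
a=np.radians(28.1); d=q[:,:2]@[np.cos(a),np.sin(a)]; tc=manip.sense()['tcp_pos'][:2]*1000@[np.cos(a),np.sin(a)]
print(len(q),np.percentile(d-tc,[0,2,5,50,95,98,100]).round(1))
v,u=np.nonzero(m);u0,v0=int(u.mean()),int(v.mean())
cv2.imwrite('pics/g2_side.png',cv2.resize(im[v0-40:v0+40,u0-50:u0+50],None,fx=6,fy=6))
E
```

```text
t: 21.0
tcp_pos: [0.5156, -0.1153, 0.0329]
tool_rot: [0.686, 0.171, -0.686, 0.172]
force: [-1.1, 0.8, 5.2]
finger_gap: 0.381
t: 21.5
tcp_pos: [0.5148, -0.115, 0.1119]
tool_rot: [-0.686, -0.172, 0.686, -0.171]
force: [-0.5, -0.9, 0.2]
finger_gap: 0.385
430 [-29.1 -28.2 -27.8 -13.7  13.2  17.5  25.7]
```

View pics/g2_side.png

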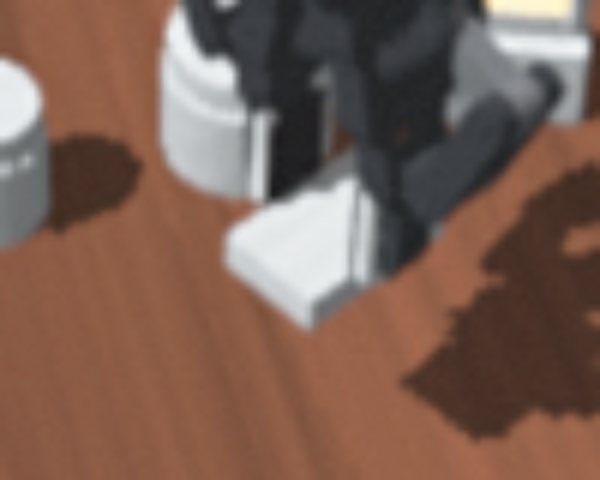

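```bash
python3 -m crank '[0,30,40,0,-0.17,0,60,80,0,-0.34,0,98,126,0,-0.51,0,98,126,0,-0.68,0,98,126,0,-0.856,0,98,126,0,-0.856,0,98,126,0,-0.856,0,98,126,-25,-0.856,0,98,126,-25,-0.856]'; python3 - <<'E'
from h import *
P=np.nanmean([cloud(snap('side')) for _ in range(4)],0)
meas('obl','side',(.6124,.0118),.03,P=P,r=.04)
M=R.from_quat(manip.sense()['tool_rot']).as_matrix();print(np.degrees(np.arctan2(M[1,1],M[0,1])))
E
```

```text
t: 22.68
tcp_pos: [0.6116, 0.0108, 0.0855]
tool_rot: [-0.694, 0.128, 0.697, 0.128]
force: [-1.0, 0.2, -0.5]
finger_gap: 0.381
obl side mean [ 6.073e+02 -1.000e-01] rect 612.3 9.8 sz 71.2 57.3 ang 66.7 circ 612.4 12.2 79.0 n 667
-110.96612058396096
```

```bash
python3 -m crank '[0,1.5,0.6,-4,0,0,1.5,0.6,-6,0,0,1.5,0.6,-6,0]';  python3 -m crank '[0,0,0,-4,0,0,0,0,-7,0,0,0,0,-10,0,0,0,0,-12,0,0,0,0,-12,0]'
```

```text
t: 23.25
tcp_pos: [0.6147, 0.0115, 0.0812]
tool_rot: [-0.695, 0.129, 0.695, 0.129]
force: [-0.1, 1.1, -1.7]
finger_gap: 0.383
t: 23.88
tcp_pos: [0.6147, 0.0114, 0.0691]
tool_rot: [-0.695, 0.129, 0.695, 0.129]
force: [0.1, 0.6, 0.0]
finger_gap: 0.382
```

```bash
python3 -m crank '[0,-1,0,-1.5,0,0,-1,0,-3,0,0,-1,0,-3,0]'
```

```text
t: 24.25
tcp_pos: [0.6141, 0.0114, 0.0679]
tool_rot: [0.696, -0.129, -0.695, -0.129]
force: [-2.0, 0.2, 8.9]
finger_gap: 0.385
```

```bash
python3 -m crank '[0.6,0,0,0,0,0.6,0,0,0,0,0.6,0,0,40,0,0,0,0,50,0,0,0,0,50,0,0,0,0,50,0]'; python3 -m crank '[0,-2,0,-20,0,0,-2,0,-40,0,0,-2,0,-45,0,0,-2,0,-48,0,0,-2,0,-48,0]'; python3 -m crank '[0.2,0,0,40,0,0.65,40,-50,60,0,0.65,80,-70,60,0,0.65,80,-70,60,0,0.65,80,-70,60,0]'; python3 - <<'E'
from h import *
for n in('top','side'):
    P=np.nanmean([cloud(snap(n)) for _ in range(5)],0)
    for k,c0 in dict(big=(.5243,.009),small=(.435,.0005),obl=(.6124,.0119)).items():
        try: q=meas(k,n,c0,.03,P=P)
        except Exception: print('hid');continue
        c=q[np.hypot(q[:,0]-c0[0],q[:,1]-c0[1])<.015]; A=np.c_[c[:,:2]-c0,np.ones(len(c))]; print(np.linalg.lstsq(A,c[:,2],rcond=None)[0].round(4))
s=snap('side','s6')
E
```

```text
t: 25.0
tcp_pos: [0.613, 0.0115, 0.1152]
tool_rot: [-0.695, 0.129, 0.696, 0.129]
force: [-0.2, -1.1, 0.5]
finger_gap: 0.003
t: 25.62
tcp_pos: [0.6105, 0.0116, 0.0719]
tool_rot: [-0.694, 0.129, 0.696, 0.128]
force: [-8.4, 0.9, 29.2]
finger_gap: 0.004
t: 26.25
tcp_pos: [0.6901, -0.0581, 0.1265]
tool_rot: [-0.694, 0.129, 0.697, 0.129]
force: [-0.6, -0.2, 0.3]
finger_gap: 0.653
hid
hid
obl top mean [640.2  45.2] rect 640.2 45.2 sz 1.9 0.0 ang 177.1 circ 640.2 45.2 1.9 n 2
[0. 0. 0.]
big side mean [522.9   3. ] rect 524.2 8.0 sz 54.9 54.6 ang 1.6 circ 524.8 8.4 57.3 n 643
[0.0045 0.0099 0.0486]
small side mean [434.1  -5.4] rect 435.4 -1.6 sz 37.1 37.5 ang 75.4 circ 435.1 -0.5 39.4 n 375
[-0.0089 -0.0033  0.0485]
obl side mean [610.4   5.6] rect 612.4 10.9 sz 36.2 56.1 ang 68.8 circ 612.1 11.5 64.5 n 540
[-0.0031  0.0072  0.0486]
```

View pics/s6.png

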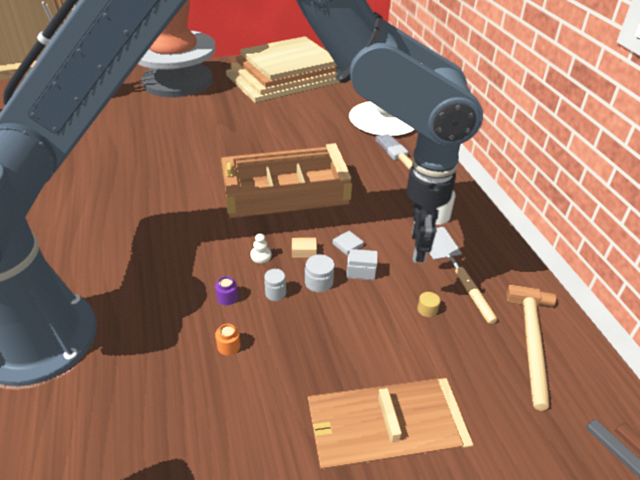

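```bash
python3 -m crank '[0.7,-40,35,0,0,0.7,-78,70,0,0,0.7,-78,70,0,0,0.7,-78,70,-20,0,0.7,-78,70,-40,0,0.7,-78,70,-40,0]'
```

```text
t: 27.55
tcp_pos: [0.6136, 0.011, 0.0872]
tool_rot: [-0.695, 0.129, 0.696, 0.129]
force: [0.5, 0.1, -0.4]
finger_gap: 0.701
```

```bash
python3 -m crank '[0.7,-1,1,-30,0,0.7,-1,1,-55,0,0.7,-1,1,-55,0,0,-1,1,-55,0,0,-1,1,-55,0,0,-1,1,-55,0,0,-1,1,-55,0]' 45;  python3 -m crank '[0,0,0,20,0,0,0,0,70,0,0,0,0,115,0,0,0,0,115,0]'; python3 - <<'E'
from h import *
s=snap('side'); im=cv2.cvtColor(s['img'],cv2.COLOR_RGB2BGR)
cv2.imwrite('pics/s7.png',cv2.resize(im[120:320,240:480],None,fx=3,fy=3))
E
```

```text
t: 28.42
tcp_pos: [0.6141, 0.0121, 0.0349]
tool_rot: [0.697, -0.129, -0.694, -0.129]
force: [-0.5, -0.5, 6.0]
finger_gap: 0.408
t: 28.92
tcp_pos: [0.6152, 0.0122, 0.1531]
tool_rot: [0.698, -0.129, -0.692, -0.129]
force: [0.6, 0.5, -1.9]
finger_gap: 0.413
```

View pics/s7.png

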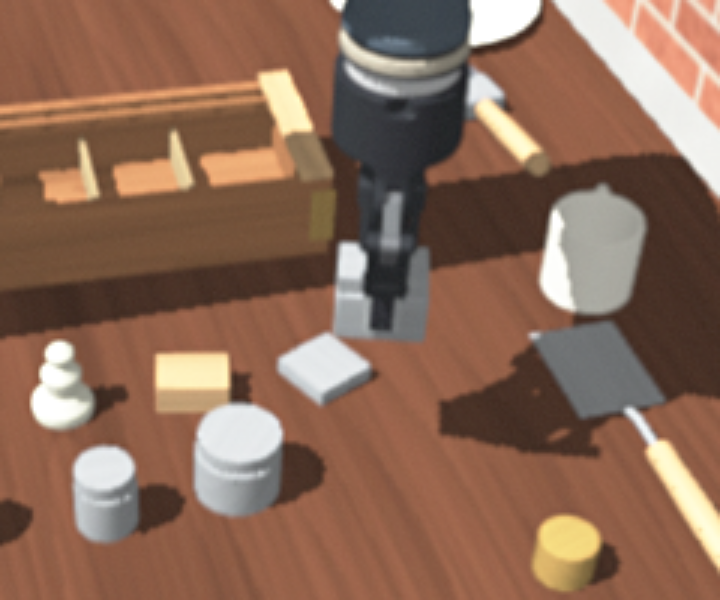

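```bash
python3 -m crank '[0,0,55,0,0.1,0,0,110,0,0.2,0,-6,165,0,0.303,0,-6,220,0,0.303,0,-6,270,0,0.303,0,-6,296,0,0.303,0,-6,296,0,0.303,0,-6,296,0,0.303,0,-6,296,0,0.303,0,-6,296,-40,0.303]'; python3 -m crank '[0,0,0,0,0,0,0,0,0,0]';  python3 - <<'E'
from h import *
s=snap('side'); im=cv2.cvtColor(s['img'],cv2.COLOR_RGB2BGR)
cv2.imwrite('pics/s8.png',cv2.resize(im[80:240,200:400],None,fx=4,fy=3.75))
M=R.from_quat(manip.sense()['tool_rot']).as_matrix();print(np.degrees(np.arctan2(M[1,1],M[0,1])))
E
```

```text
t: 30.22
tcp_pos: [0.6105, 0.3078, 0.1119]
tool_rot: [0.71, -0.022, -0.703, -0.024]
force: [0.1, 0.3, -2.1]
finger_gap: 0.415
t: 30.48
tcp_pos: [0.6074, 0.3078, 0.109]
tool_rot: [0.707, -0.023, -0.707, -0.023]
force: [1.0, 0.6, -2.3]
finger_gap: 0.412
-93.66631504750708
```

View pics/s8.png

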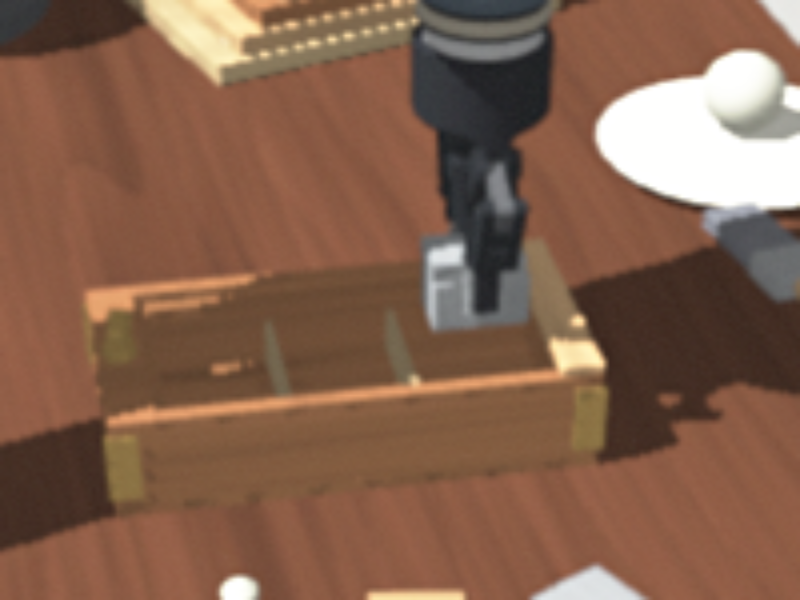

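```bash
python3 -m crank '[0,1,0,-30,0,0,1,0,-50,0,0,1,0,-60,0,0,1,0,-60,0]'; python3 -m crank '[0,0,0,-4,0,0,0,0,-8,0,0,0,0,-8,0]'
```

```text
t: 31.02
tcp_pos: [0.6074, 0.3083, 0.0477]
tool_rot: [-0.706, 0.022, 0.707, 0.022]
force: [-1.1, -0.2, -1.3]
finger_gap: 0.414
t: 31.4
tcp_pos: [0.6086, 0.3088, 0.043]
tool_rot: [0.708, -0.022, -0.706, -0.023]
force: [-2.3, -1.0, 6.8]
finger_gap: 0.415
```

```bash
python3 -m crank '[0.65,0,0,0,0,0.65,0,0,0,0,0.65,0,0,50,0,0.65,0,0,100,0,0.65,0,0,100,0]'; python3 -m crank '[0.9,0,-62,0,0,0.9,-20,-124,0,0,0.9,-40,-186,0,0,0.9,-60,-248,0,0,0.9,-84,-300,0,0,0.9,-84,-300,0,0,0.9,-84,-300,0,0,0.9,-84,-300,0,0]';python3 - <<'E'
from h import *
s=snap('side'); im=cv2.cvtColor(s['img'],cv2.COLOR_RGB2BGR)
cv2.imwrite('pics/s9.png',cv2.resize(im[120:320,200:440],None,fx=3,fy=3))
P=np.nanmean([cloud(snap('side')) for _ in range(5)],0)
for k,c0 in dict(big=(.5243,.009),small=(.435,.0005)).items(): meas(k,'side',c0,.03,P=P)
P=np.nanmean([cloud(snap('top')) for _ in range(5)],0)
meas('obl','top',(.608,.308),.045,P=P)
E
```

```text
t: 32.02
tcp_pos: [0.6111, 0.3096, 0.1454]
tool_rot: [0.71, -0.021, -0.703, -0.024]
force: [-0.4, -0.2, -0.1]
finger_gap: 0.651
t: 33.02
tcp_pos: [0.5243, 0.0096, 0.14]
tool_rot: [0.707, -0.022, -0.707, -0.022]
force: [0.7, 0.8, 0.1]
finger_gap: 0.898
big side mean [512.4  -8.5] rect 514.5 -3.3 sz 55.4 53.4 ang 42.0 circ 514.2 -2.6 56.9 n 661
small side mean [434.   -5.6] rect 435.5 -1.2 sz 38.6 37.5 ang 75.6 circ 435.0 -0.2 40.3 n 380
obl top mean [604.  308.6] rect 604.4 309.6 sz 34.3 54.1 ang 88.1 circ 603.9 309.8 62.6 n 379
```

View pics/s9.png

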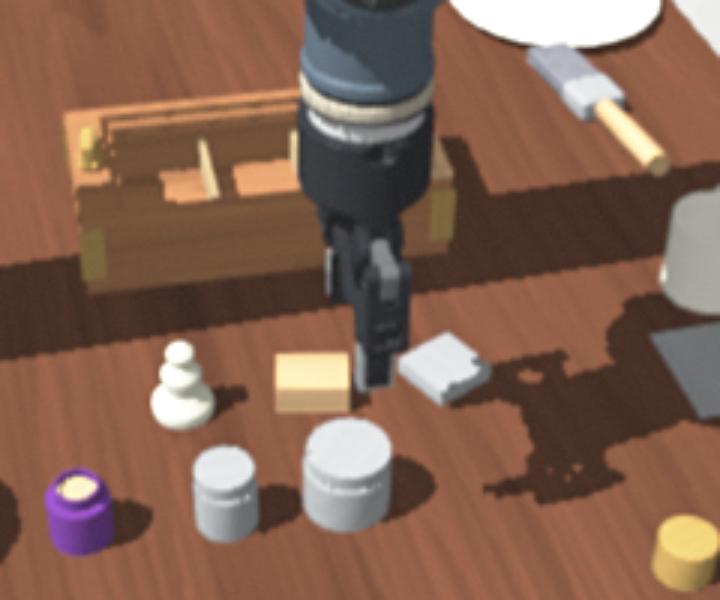

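```bash
python3 -m crank '[0.95,-10,-11.5,-50,0,0.95,-10,-11.5,-80,0,0.95,-10,-11.5,-106,0,0.95,-10,-11.5,-106,0,0.95,-10,-11.5,-106,0]'; python3 -m crank '[0,0,0,0,0,0,0,0,0,0,0,0,0,0,0,0,0,0,0,0]'; python3 -m crank '[0,0,0,20,0,0,0,0,70,0,0,0,0,115,0,0,0,0,115,0]'
```

```text
t: 34.2
tcp_pos: [0.5143, -0.0032, 0.0349]
tool_rot: [0.707, -0.022, -0.706, -0.022]
force: [1.1, -0.6, 0.8]
finger_gap: 0.953
t: 34.7
tcp_pos: [0.5145, -0.0032, 0.0358]
tool_rot: [0.708, -0.022, -0.706, -0.022]
force: [-0.1, 0.8, 4.3]
finger_gap: 0.639
t: 35.2
tcp_pos: [0.5161, -0.0035, 0.1531]
tool_rot: [0.71, -0.023, -0.704, -0.022]
force: [0.2, -0.0, -1.5]
finger_gap: 0.637
```

```bash
python3 -m crank '[0,5,55,0,0,0,10,110,0,0,0,18,165,0,0,0,18,220,0,0,0,18,275,0,0,0,18,316,0,0,0,18,316,0,0,0,18,316,-40,0,0,18,316,-40,0,0,18,316,-40,0]'; python3 - <<'E'
from h import *
s=snap('side'); im=cv2.cvtColor(s['img'],cv2.COLOR_RGB2BGR)
cv2.imwrite('pics/s10.png',cv2.resize(im[80:240,200:400],None,fx=4,fy=3.75))
E
```

```text
t: 36.45
tcp_pos: [0.5319, 0.3121, 0.1094]
tool_rot: [-0.706, 0.023, 0.707, 0.023]
force: [0.4, 0.2, -0.7]
finger_gap: 0.638
```

View pics/s10.png

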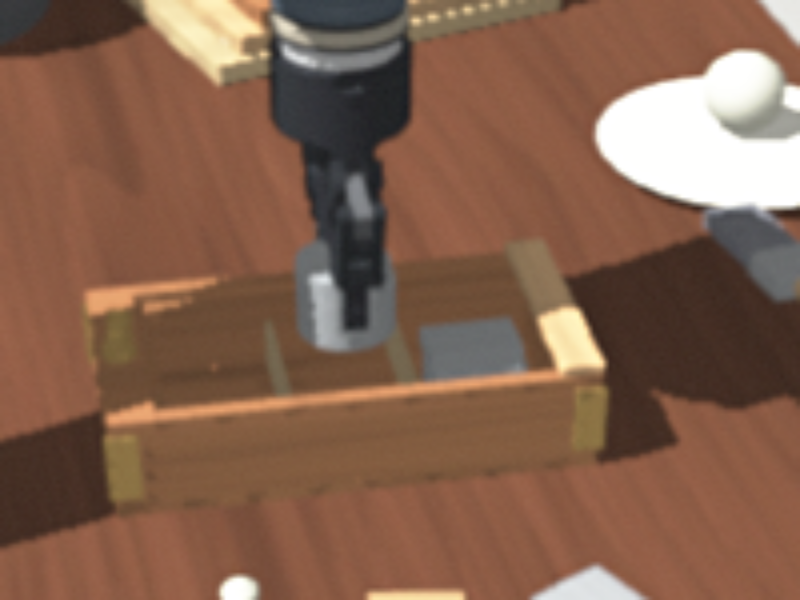

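```bash
python3 -m crank '[0,2.5,0,-30,0,0,2.5,0,-50,0,0,2.5,0,-60,0,0,2.5,0,-60,0,0,2.5,0,-65,0,0,2.5,0,-67,0,0,2.5,0,-67,0]';
```

```text
t: 37.38
tcp_pos: [0.5348, 0.3132, 0.0438]
tool_rot: [0.707, -0.022, -0.706, -0.022]
force: [-1.0, -0.3, 5.1]
finger_gap: 0.639
```

```bash
python3 -m crank '[0.8,0,0,0,0,0.8,0,0,0,0,0.8,0,0,50,0,0.8,0,0,100,0,0.8,0,0,100,0]'; python3 -m crank '[0.7,-20,-60,0,0,0.7,-40,-120,0,0,0.7,-60,-180,0,0,0.7,-80,-240,0,0,0.7,-100,-300,0,0,0.7,-100,-313,0,0,0.7,-100,-313,0,0,0.7,-100,-313,0,0]';python3 - <<'E'
from h import *
P=np.nanmean([cloud(snap('side')) for _ in range(5)],0)
for k,c0 in dict(small=(.435,.0005)).items(): meas(k,'side',c0,.03,P=P)
P=np.nanmean([cloud(snap('top')) for _ in range(5)],0)
meas('obl','top',(.608,.308),.045,P=P)
meas('big','top',(.534,.312),.045,r=.035,P=P)
meas('case','top',(.52,.31),.06,P=P,r=.2)
E
```

```text
t: 38.0
tcp_pos: [0.5372, 0.3141, 0.1467]
tool_rot: [0.71, -0.021, -0.704, -0.024]
force: [-0.2, -0.7, 0.1]
finger_gap: 0.803
t: 39.0
tcp_pos: [0.4342, 0.0006, 0.1419]
tool_rot: [-0.706, 0.022, 0.707, 0.022]
force: [0.3, 0.1, 0.4]
finger_gap: 0.697
small side mean [434.1  -5.4] rect 435.5 -1.3 sz 37.5 37.5 ang 75.9 circ 434.8 -0.6 39.7 n 376
obl top mean [604.  308.6] rect 604.3 309.4 sz 34.3 54.4 ang 86.7 circ 604.1 310.0 62.7 n 380
big top mean [531.1 313. ] rect 531.2 313.9 sz 51.9 52.6 ang 44.3 circ 531.4 314.1 53.8 n 450
case top mean [519.9 318. ] rect 527.1 315.3 sz 145.9 278.4 ang 86.5 circ 526.8 315.3 313.8 n 3095
```

```bash
python3 -m crank '[0.7,1,0,-50,0,0.7,1,0,-90,0,0.7,1,0,-108,0,0.7,1,0,-108,0]'; python3 -m crank '[0,0,0,0,0,0,0,0,0,0,0,0,0,0,0,0,0,0,0,0]'; python3 -m crank '[0,0,0,20,0,0,0,0,70,0,0,0,0,115,0,0,0,0,115,0]'
```

```text
t: 40.0
tcp_pos: [0.4346, 0.0001, 0.0332]
tool_rot: [-0.706, 0.022, 0.708, 0.023]
force: [-0.5, 0.6, -0.1]
finger_gap: 0.699
t: 40.5
tcp_pos: [0.4358, -0.0002, 0.0352]
tool_rot: [0.707, -0.022, -0.706, -0.022]
force: [-0.3, 0.5, 6.9]
finger_gap: 0.453
t: 41.0
tcp_pos: [0.4371, -0.0005, 0.1521]
tool_rot: [0.709, -0.023, -0.704, -0.022]
force: [-0.5, 0.6, -2.9]
finger_gap: 0.452
```

```bash
python3 -m crank '[0,5,55,0,0,0,10,110,0,0,0,15,165,0,0,0,20,220,0,0,0,26,275,0,0,0,26,318,0,0,0,26,318,0,0,0,26,318,-40,0,0,26,318,-40,0,0,26,318,-40,0]'; python3 - <<'E'
from h import *
s=snap('side'); im=cv2.cvtColor(s['img'],cv2.COLOR_RGB2BGR)
cv2.imwrite('pics/s11.png',cv2.resize(im[80:240,200:400],None,fx=4,fy=3.75))
E
```

```text
t: 42.25
tcp_pos: [0.4612, 0.317, 0.1092]
tool_rot: [-0.706, 0.023, 0.707, 0.022]
force: [0.3, -0.1, -1.2]
finger_gap: 0.45
```

View pics/s11.png

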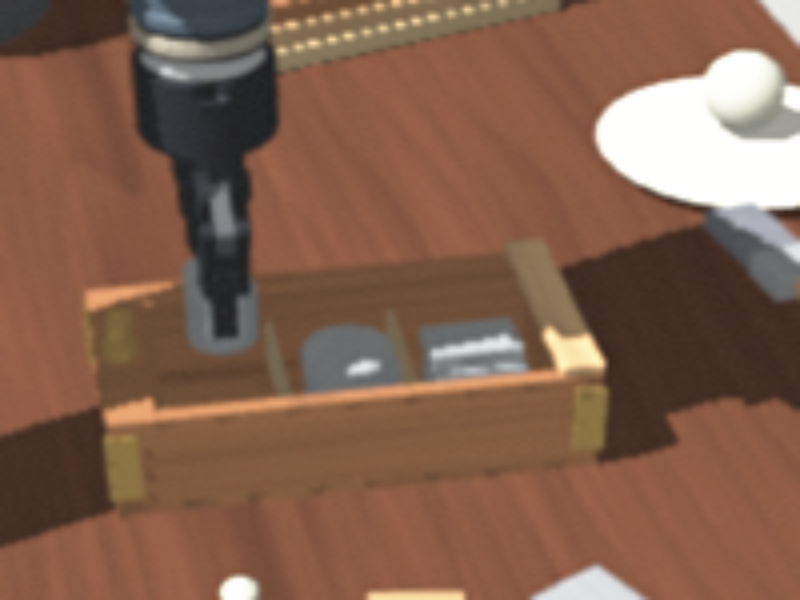

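```bash
python3 -m crank '[0,3,0,-30,0,0,3,0,-50,0,0,3,0,-60,0,0,3,0,-60,0,0,3,0,-65,0,0,3,0,-67,0,0,3,0,-67,0]'
```

```text
t: 43.18
tcp_pos: [0.4647, 0.3181, 0.0432]
tool_rot: [0.707, -0.022, -0.706, -0.022]
force: [-0.4, -1.2, 2.9]
finger_gap: 0.454
```

```bash
python3 -m crank '[0.65,0,0,0,0,0.65,0,0,0,0,0.65,0,0,50,0,0.65,0,0,100,0,0.65,60,-60,100,0,0.65,120,-120,100,0,0.65,120,-120,100,0]'; python3 - <<'E'
from h import *
print(manip.sense()['q'].round(3))
for n in('top','side'):
    P=np.nanmean([cloud(snap(n)) for _ in range(8)],0)
    for h in(.072,.078,.083,.086):
        m=(np.hypot(P[...,0]-.404,P[...,1]-.32)<.07)&(P[...,2]>h)&(P[...,2]<.12)
        xy=P[m][:,:2]*1000; r=cv2.minAreaRect(xy.astype(np.float32))
        c=np.cov(xy.T); w,v=np.linalg.eigh(c); print(n,h,len(xy),xy.mean(0).round(1),np.round(r[0],1),np.round(r[1],1),round(r[2],1),'pca',np.degrees(np.arctan2(v[1,1],v[0,1])).round(1))
s=snap('top'); im=cv2.cvtColor(s['img'],cv2.COLOR_RGB2BGR)
cv2.imwrite('pics/t12.png',cv2.resize(im[160:310,110:230],None,fx=4,fy=4,interpolation=cv2.INTER_CUBIC))
E
```

```text
t: 44.05
tcp_pos: [0.5863, 0.1961, 0.1427]
tool_rot: [0.707, -0.023, -0.706, -0.023]
force: [0.6, -0.3, -0.5]
finger_gap: 0.649
[ 0.142  0.66   1.547 -0.     0.933  1.778]
top 0.072 0 [nan nan] [0. 0.] [0. 0.] 0.0 pca nan
top 0.078 0 [nan nan] [0. 0.] [0. 0.] 0.0 pca nan
top 0.083 0 [nan nan] [0. 0.] [0. 0.] 0.0 pca nan
top 0.086 0 [nan nan] [0. 0.] [0. 0.] 0.0 pca nan
side 0.072 86 [401.8 317.5] [406.  328.7] [49.3 17.4] 60.0 pca 72.8
side 0.078 56 [400.8 314.4] [401.3 318.4] [25.8  8.9] 79.6 pca 76.4
side 0.083 40 [400.5 315.4] [401.4 318.3] [25.9  8.1] 79.5 pca 78.4
side 0.086 36 [400.5 315.7] [400.9 318.5] [25.7  7. ] 81.2 pca 80.7
  avg = a.mean(axis, **keepdims_kw)
  ret = um.true_divide(
<stdin>:8: RuntimeWarning: Degrees of freedom <= 0 for slice
  c *= np.true_divide(1, fact)
  c *= np.true_divide(1, fact)
<stdin>:8: RuntimeWarning: Mean of empty slice.
```

View pics/t12.png

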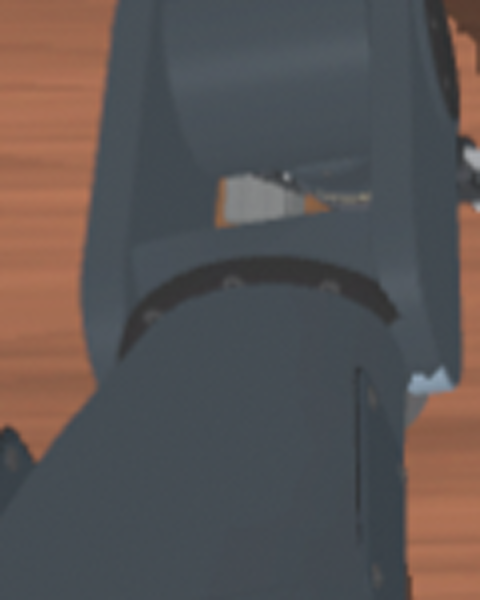

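```bash
python3 -m crank '[0.45,-60,40,20,0.18,0.45,-120,80,20,0.36,0.45,-182,125,20,0.54,0.45,-182,125,20,0.72,0.45,-182,125,20,0.9,0.45,-182,125,20,1.08,0.45,-182,125,20,1.26,0.45,-182,125,20,1.454,0.45,-182,125,20,1.454,0.45,-182,125,20,1.454]'; python3 - <<'E'
from h import *
M=R.from_quat(manip.sense()['tool_rot']).as_matrix();print(np.degrees(np.arctan2(M[1,1],M[0,1])), manip.sense()['q'].round(2))
s=snap('side'); im=cv2.cvtColor(s['img'],cv2.COLOR_RGB2BGR)
cv2.imwrite('pics/s13.png',cv2.resize(im[80:240,160:360],None,fx=4,fy=3.75))
E
```

```text
t: 46.15
tcp_pos: [0.4024, 0.3229, 0.1624]
tool_rot: [0.544, 0.452, -0.543, 0.452]
force: [-0.3, -0.8, -0.2]
finger_gap: 0.449
-10.465335370179577 [0.46 0.52 1.79 0.   0.82 0.64]
```

View pics/s13.png

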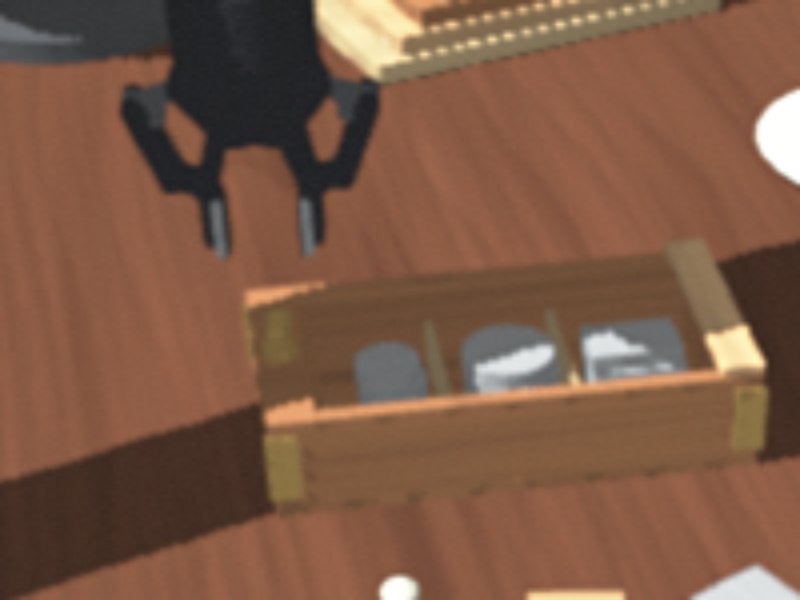

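```bash
python3 -m crank '[0.45,1,-2,-40,0,0.45,1,-2,-60,0,0.45,1,-2,-60,0,0.45,1,-2,-60,0]' 20; python3 -m crank '[0.2,0,0,0,0,0,0,0,0,0,0,0,0,0,0,0,0,0,0,0,0,0,0,0,0]'; python3 - <<'E'
from h import *
s=snap('side'); im=cv2.cvtColor(s['img'],cv2.COLOR_RGB2BGR)
cv2.imwrite('pics/s14.png',cv2.resize(im[80:240,160:360],None,fx=4,fy=3.75))
E
```

```text
t: 46.7
tcp_pos: [0.4038, 0.3212, 0.1029]
tool_rot: [0.543, 0.453, -0.543, 0.453]
force: [-0.0, -0.1, 0.4]
finger_gap: 0.446
t: 47.32
tcp_pos: [0.4032, 0.3213, 0.1033]
tool_rot: [0.543, 0.453, -0.543, 0.453]
force: [-1.8, 1.0, 5.6]
finger_gap: 0.112
```

View pics/s14.png

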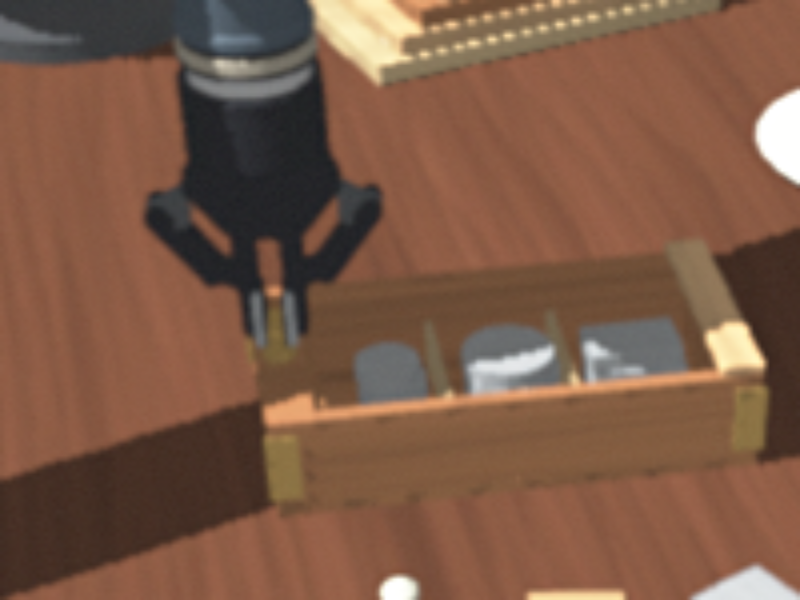

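```bash
python3 -m crank '[0,0,0,0,0.07,0,0,0,0,0.15,0,0,0,0,0.15,0,0,0,0,0.15]'; python3 -m crank '[0.4,0,0,0,0,0.4,0,0,0,0,0.4,0,0,50,0,0.4,0,0,80,0,0.4,40,-60,80,0,0.4,80,-120,80,0,0.4,80,-180,80,0,0.4,80,-240,80,0,0.4,80,-240,80,0]';python3 - <<'E'
from h import *
for n in('top','side'):
    P=np.nanmean([cloud(snap(n)) for _ in range(8)],0)
    for h in(.072,.083,.086):
        m=(np.hypot(P[...,0]-.404,P[...,1]-.32)<.07)&(P[...,2]>h)&(P[...,2]<.12)
        xy=P[m][:,:2]*1000; r=cv2.minAreaRect(xy.astype(np.float32))
        if len(xy)>5: c=np.cov(xy.T); w,v=np.linalg.eigh(c); print(n,h,len(xy),xy.mean(0).round(1),np.round(r[0],1),np.round(r[1],1),round(r[2],1),'pca',np.degrees(np.arctan2(v[1,1],v[0,1])).round(1))
    meas('cover',n,(.544,-.312),.004,r=.15,P=P)
    meas('case',n,(.52,.31),.06,P=P,r=.2)
s=snap('top','t15')
E
```

```text
t: 47.88
tcp_pos: [0.4032, 0.3213, 0.1033]
tool_rot: [0.508, 0.492, -0.507, 0.492]
force: [-1.3, 2.3, 6.3]
finger_gap: 0.11
t: 49.0
tcp_pos: [0.4836, 0.0775, 0.1821]
tool_rot: [-0.509, -0.491, 0.509, -0.491]
force: [-0.2, 0.3, 0.8]
finger_gap: 0.399
top 0.072 143 [402.9 330. ] [403.  333.1] [49.3 15.5] 88.4 pca 88.4
top 0.083 68 [402.  321.3] [401.8 322.2] [27.4  8.8] 88.4 pca 88.1
top 0.086 67 [401.9 321.5] [401.8 322.2] [27.4  8.8] 88.4 pca 87.4
cover top mean [ 541.5 -311.2] rect 544.9 -312.4 sz 124.0 234.5 ang 84.1 circ 544.9 -312.0 261.1 n 4787
case top mean [521.8 319.3] rect 527.7 315.6 sz 145.3 277.3 ang 86.4 circ 528.3 318.2 308.4 n 3087
side 0.072 86 [400.5 316.8] [420.3 326. ] [46.6 55.4] 80.4 pca 85.5
side 0.083 48 [401.4 316.3] [418.2 333.2] [65.8 24.4] 38.8 pca 57.6
side 0.086 39 [401.8 317.8] [418.2 333.2] [65.8 24.4] 38.8 pca 50.7
cover side mean [ 540.9 -319. ] rect 545.6 -314.2 sz 123.3 235.3 ang 84.0 circ 545.9 -314.6 263.8 n 10606
case side mean [416.9 304. ] rect 434.8 319.3 sz 146.3 95.7 ang 88.0 circ 434.1 317.5 171.1 n 843
```

View pics/t15.png

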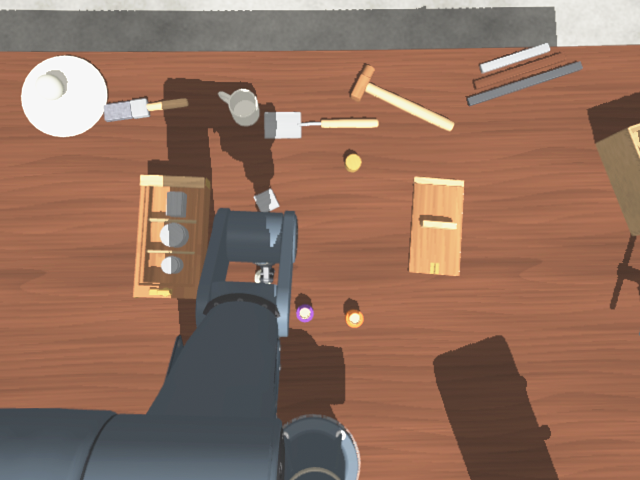

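```bash
python3 -m crank '[1,10,-55,0,-0.18,1,20,-110,0,-0.36,1,30,-165,0,-0.54,1,40,-220,0,-0.72,1,50,-275,0,-0.9,1,62,-330,0,-1.08,1,62,-385,0,-1.26,1,62,-392,0,-1.44,1,62,-392,0,-1.642,1,62,-392,0,-1.642]' 40; python3 -m crank '[1,0,0,-70,0,1,0,0,-100,0,1,0,0,-100,0,1,0,0,-100,0]'; python3 - <<'E'
from h import *
st=manip.sense();print(st['tcp_pos'],st['q'].round(2))
M=R.from_quat(st['tool_rot']).as_matrix();print(np.degrees(np.arctan2(M[1,1],M[0,1])))
s=snap('side'); im=cv2.cvtColor(s['img'],cv2.COLOR_RGB2BGR)
cv2.imwrite('pics/s16.png',cv2.resize(im[280:480,280:520],None,fx=3,fy=3))
E
```

```text
t: 51.1
tcp_pos: [0.545, -0.3114, 0.182]
tool_rot: [-0.706, 0.035, 0.706, 0.036]
force: [0.9, -0.8, 0.1]
finger_gap: 1.001
t: 51.6
tcp_pos: [0.5462, -0.3116, 0.0836]
tool_rot: [0.707, -0.036, -0.706, -0.035]
force: [0.7, 0.3, 0.8]
finger_gap: 1.001
[ 0.54619623 -0.31158473  0.0835528 ] [-0.7   0.76  1.55 -0.    0.84  0.97]
-95.71208667682679
```

View pics/s16.png

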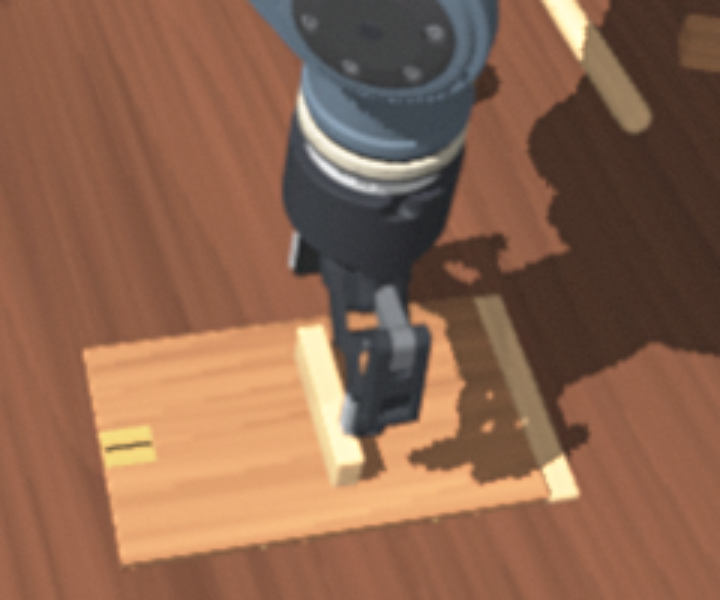

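```bash
python3 - <<'E'
from h import *
P=np.nanmean([cloud(snap('side')) for _ in range(5)],0)*1000
s=snap('side'); im=s['img'].astype(int)
m=(abs(P[...,0]-546)<25)&(P[...,1]<-335)&(P[...,1]>-400)&(P[...,2]>58)&(P[...,2]<120)&(im.max(2)<110)
q=P[m]; print('finger',len(q)); 
for z0 in range(58,118,8):
    k=q[(q[:,2]>=z0)&(q[:,2]<z0+8)]
    if len(k): print(z0,len(k),np.percentile(k[:,1],[2,25,50,75]).round(1),np.percentile(k[:,0],[2,50,98]).round(1))
m=(abs(P[...,0]-546)<25)&(P[...,2]>15)&(P[...,2]<40)&(abs(P[...,1]+314)<60)
q=P[m]; print('bar',len(q),np.percentile(q[:,1],[0,1,3,50]).round(1)); k=q[q[:,1]<-350]; print(k.round(0)[:30].tolist())
E
```

```text
finger 62
74 1 [-361.9 -361.9 -361.9 -361.9] [532.3 532.3 532.3]
82 26 [-368.6 -367.7 -367.2 -365.7] [531.9 536.4 543.3]
90 14 [-367.8 -367.  -366.3 -362. ] [531.7 532.4 535.3]
98 7 [-366.6 -364.  -362.1 -361.2] [530.6 532.1 532.4]
106 1 [-368.3 -368.3 -368.3 -368.3] [529.1 529.1 529.1]
114 13 [-366.5 -365.3 -363.  -358.5] [525.8 526.9 528.7]
bar 555 [-355.1 -354.6 -354.3 -317.5]
[[545.0, -351.0, 35.0], [546.0, -351.0, 34.0], [548.0, -350.0, 33.0], [537.0, -350.0, 35.0], [538.0, -351.0, 35.0], [540.0, -350.0, 34.0], [541.0, -351.0, 35.0], [543.0, -351.0, 34.0], [544.0, -352.0, 34.0], [546.0, -352.0, 34.0], [547.0, -352.0, 34.0], [535.0, -351.0, 34.0], [537.0, -351.0, 34.0], [538.0, -352.0, 35.0], [539.0, -352.0, 35.0], [541.0, -352.0, 33.0], [542.0, -353.0, 34.0], [544.0, -353.0, 34.0], [545.0, -354.0, 35.0], [547.0, -353.0, 33.0], [534.0, -350.0, 30.0], [535.0, -352.0, 34.0], [536.0, -353.0, 34.0], [537.0, -353.0, 34.0], [539.0, -353.0, 34.0], [540.0, -354.0, 34.0], [542.0, -354.0, 33.0], [543.0, -354.0, 33.0], [545.0, -355.0, 33.0], [546.0, -355.0, 33.0]]
```

```bash
python3 -m crank '[1,-0.5,-3.5,-20,0,1,-0.5,-3.5,-35,0,1,-0.5,-3.5,-35,0,1,-0.5,-3.5,-35,0]';python3 - <<'E'
from h import *
P=np.nanmean([cloud(snap('side')) for _ in range(5)],0)*1000
s=snap('side'); im=s['img']
cv2.imwrite('pics/s17.png',cv2.resize(cv2.cvtColor(im,cv2.COLOR_RGB2BGR)[350:470,340:480],None,fx=5,fy=5)); im=im.astype(int)
m=(abs(P[...,0]-546)<25)&(P[...,1]<-335)&(P[...,1]>-400)&(P[...,2]>25)&(P[...,2]<90)&(im.max(2)<110)
q=P[m]; print('finger',len(q)); 
for z0 in range(26,90,6):
    k=q[(q[:,2]>=z0)&(q[:,2]<z0+6)]
    if len(k): print(z0,len(k),np.percentile(k[:,1],[2,25,50,75]).round(1),np.percentile(k[:,0],[2,50,98]).round(1))
E
```

```text
t: 52.45
tcp_pos: [0.5447, -0.3145, 0.0467]
tool_rot: [-0.706, 0.036, 0.706, 0.036]
force: [-0.2, 0.1, 0.3]
finger_gap: 0.998
finger 88
38 1 [-366.7 -366.7 -366.7 -366.7] [554.6 554.6 554.6]
44 12 [-370.5 -369.9 -369.6 -367.8] [530.7 534.7 542.6]
50 9 [-373.8 -370.1 -369.9 -368.5] [530.5 531.5 555.5]
56 5 [-373.7 -367.3 -366.6 -365.9] [530.5 530.6 539. ]
62 2 [-375.3 -374.9 -374.4 -373.9] [528.5 528.8 529.2]
68 4 [-380.  -379.9 -377.2 -372.8] [527.5 531.2 534. ]
74 1 [-380.5 -380.5 -380.5 -380.5] [553.8 553.8 553.8]
80 15 [-380.9 -370.3 -368.7 -367.3] [524.1 526.  528. ]
86 39 [-388.9 -388.1 -386.7 -373. ] [522.8 528.6 546. ]
```

View pics/s17.png

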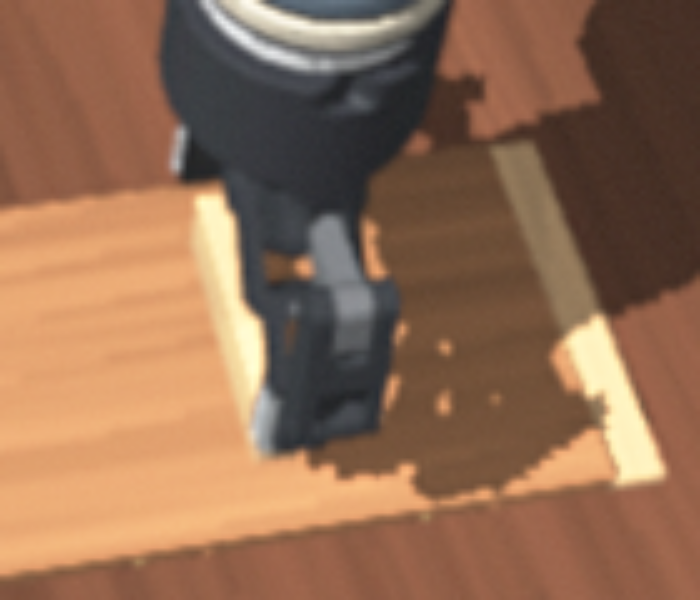

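```bash
python3 -m crank '[1,0.8,-0.5,-4,0,1,0.8,-0.5,-6,0,1,0.8,-0.5,-6,0]'; python3 -m crank '[1,0,0,-2,0,1,0,0,-5,0,1,0,0,-5,0]'; python3 -m crank '[1,0,0,-3,0,1,0,0,-5,0,1,0,0,-5,0]'
```

```text
t: 53.12
tcp_pos: [0.5454, -0.3149, 0.041]
tool_rot: [-0.706, 0.036, 0.706, 0.036]
force: [-0.4, -0.4, 0.3]
finger_gap: 0.999
t: 53.5
tcp_pos: [0.5454, -0.3149, 0.0359]
tool_rot: [-0.706, 0.036, 0.706, 0.036]
force: [0.8, 0.6, -0.5]
finger_gap: 1.004
t: 53.88
tcp_pos: [0.5455, -0.315, 0.0311]
tool_rot: [-0.706, 0.036, 0.706, 0.036]
force: [-0.4, 0.1, -0.2]
finger_gap: 1.003
```

```bash
python3 -m crank '[1,0,0,-3,0,1,0,0,-5,0,0,0,0,-5,0,0,0,0,-5,0,0,0,0,-5,0,0,0,0,-5,0]' 50;  python3 -m crank '[0,0,0,10,0,0,0,0,20,0,0,0,0,20,0,0,0,0,20,0]'; python3 - <<'E'
from h import *
P=np.nanmean([cloud(snap('side')) for _ in range(3)],0)*1000
s=snap('side'); im=s['img']
cv2.imwrite('pics/s18.png',cv2.resize(cv2.cvtColor(im,cv2.COLOR_RGB2BGR)[300:480,280:520],None,fx=3,fy=3))
E
```

```text
t: 54.62
tcp_pos: [0.5456, -0.315, 0.0263]
tool_rot: [-0.706, 0.036, 0.706, 0.036]
force: [0.1, 0.9, 1.3]
finger_gap: 0.926
t: 55.12
tcp_pos: [0.5456, -0.3151, 0.0465]
tool_rot: [0.706, -0.036, -0.706, -0.036]
force: [-0.6, 0.2, -2.3]
finger_gap: 0.925
```

View pics/s18.png

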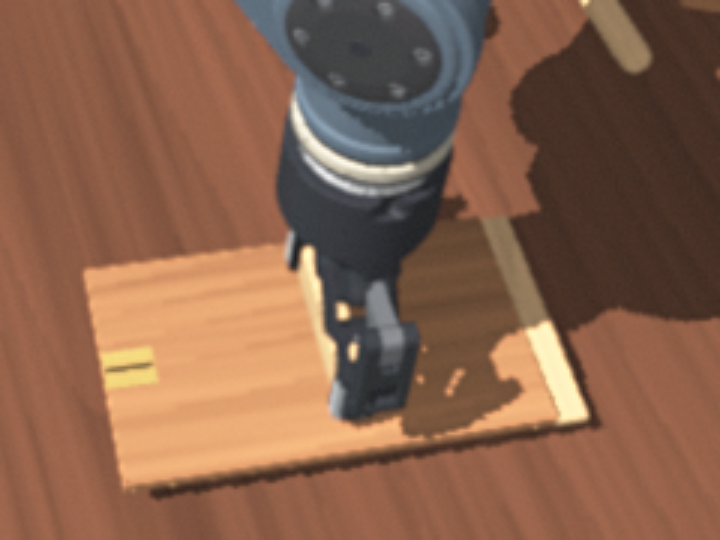

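```bash
python3 -m crank '[0,0,0,50,0,0,0,0,100,0,0,0,0,140,0,0,0,60,140,0,0,0,120,140,0,0,0,180,140,0,0,0,240,140,0,0,0,300,140,0,0,0,300,140,0,0,0,300,140,0]' ; python3 -m crank '[0,-5,55,0,0.01,0,-10,110,0,0.02,0,-15,165,0,0.038,0,-20,220,0,0.038,0,-25,275,0,0.038,0,-30,329,0,0.038,0,-30,329,0,0.038,0,-30,329,0,0.038,0,-30,329,0,0.038]'; python3 - <<'E'
from h import *
st=manip.sense();print(st['tcp_pos'],st['q'].round(2))
M=R.from_quat(st['tool_rot']).as_matrix();print(np.degrees(np.arctan2(M[1,1],M[0,1])))
s=snap('side','s19'); s=snap('top','t19')
E
```

```text
t: 56.58
tcp_pos: [0.5457, -0.015, 0.1863]
tool_rot: [0.706, -0.036, -0.706, -0.035]
force: [0.7, 0.0, -2.2]
finger_gap: 0.924
t: 57.7
tcp_pos: [0.5163, 0.3119, 0.1861]
tool_rot: [-0.707, 0.024, 0.707, 0.023]
force: [-0.3, -1.1, -1.9]
finger_gap: 0.923
[0.51626607 0.31193847 0.18610211] [ 0.36  0.58  1.55 -0.    1.    2.  ]
-93.78008820987397
```

View pics/s19.png

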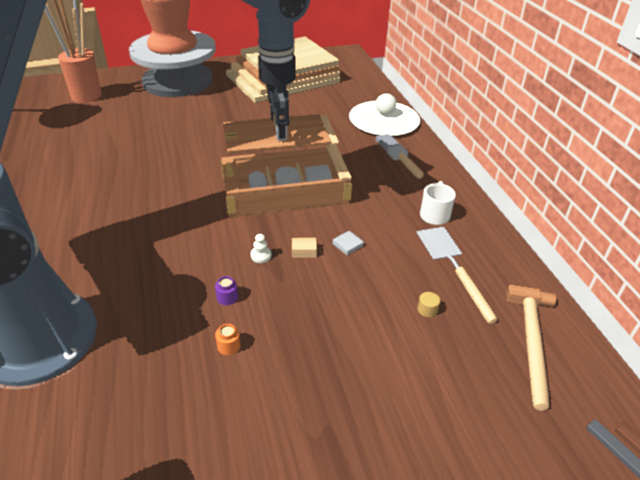

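View pics/t19.png

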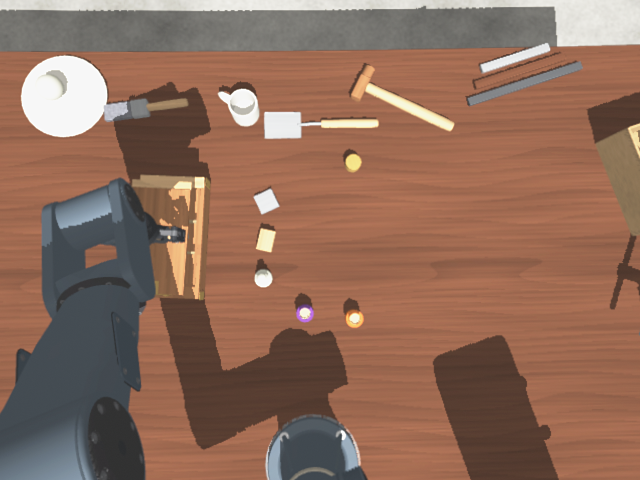

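```bash
cat > cov.py <<'E'
from h import *
def cover(zlo,zhi,n='side',N=6):
    P=np.nanmean([cloud(snap(n)) for _ in range(N)],0)*1000
    s=snap(n); hsv=cv2.cvtColor(s['img'],cv2.COLOR_RGB2HSV)
    m=(P[...,2]>zlo)&(P[...,2]<zhi)&(P[...,0]>350)&(P[...,0]<700)&(P[...,1]>220)&(P[...,1]<400)&(hsv[...,1]>60)
    k,l,st,_=cv2.connectedComponentsWithStats(m.astype(np.uint8)); i=1+np.argmax(st[1:,4])
    q=P[l==i]; r=cv2.minAreaRect(q[:,:2].astype(np.float32))
    print(n,len(q),np.round(r[0],1),np.round(r[1],1),round(r[2],1))
    A=np.c_[q[:,:2]-[516,312],np.ones(len(q))]; print('plane',np.linalg.lstsq(A,q[:,2],rcond=None)[0].round(3))
    return q,P
E
python3 - <<'E'
from cov import *
q,P=cover(150,185)
t=np.radians(-3.6); e=np.array([np.cos(t),np.sin(t)]); d=(q[:,:2]-[534.9,313.3])@e; f=(q[:,:2]-[534.9,313.3])@[-e[1],e[0]]
print('x ext in case',np.percentile(d,[0,1,99,100]).round(1),'y',np.percentile(f,[0,1,99,100]).round(1))
E
```

```text
side 3119 [515.7 311.1] [124.  235.5] 86.1
plane [-4.00000e-03  1.60000e-02  1.68393e+02]
x ext in case [-136.9 -134.8   96.4   98.7] y [-65.9 -64.3  55.8  58.8]
```

```bash
python3 -m crank '[0,-1,2.5,-20,0.004,0,-1,2.5,-45,0.004,0,-1,2.5,-60,0.004,0,-1,2.5,-60,0.004,0,-1,2.5,-60,0.004]'; python3 -m crank '[0,0,0,-3,0,0,0,0,-6,0,0,0,0,-9,0,0,0,0,-12,0,0,0,0,-12,0]'
```

```text
t: 58.78
tcp_pos: [0.5152, 0.3167, 0.1269]
tool_rot: [0.707, -0.021, -0.706, -0.021]
force: [0.5, -0.0, -2.8]
finger_gap: 0.921
t: 59.4
tcp_pos: [0.5153, 0.3165, 0.1148]
tool_rot: [0.707, -0.021, -0.706, -0.021]
force: [1.1, -0.8, 2.6]
finger_gap: 0.92
```

```bash
python3 -m crank '[0,0,-2,-2,0,0,0,-2,-4,0,0,0,-2,-7,0,0,0,-2,-10,0,0,0,-2,-10,0]'; python3 - <<'E'
from cov import *
q,P=cover(55,125)
s=snap('side'); cv2.imwrite('pics/s20.png',cv2.resize(cv2.cvtColor(s['img'],cv2.COLOR_RGB2BGR)[80:240,200:400],None,fx=4,fy=3.75))
E
```

```text
t: 60.02
tcp_pos: [0.5151, 0.3144, 0.1042]
tool_rot: [0.707, -0.021, -0.707, -0.021]
force: [4.6, 1.5, 3.0]
finger_gap: 0.922
side 4552 [525.7 317.2] [154.5 281.3] 86.8
plane [-5.8000e-02  1.2000e-01  8.3193e+01]
```

View pics/s20.png

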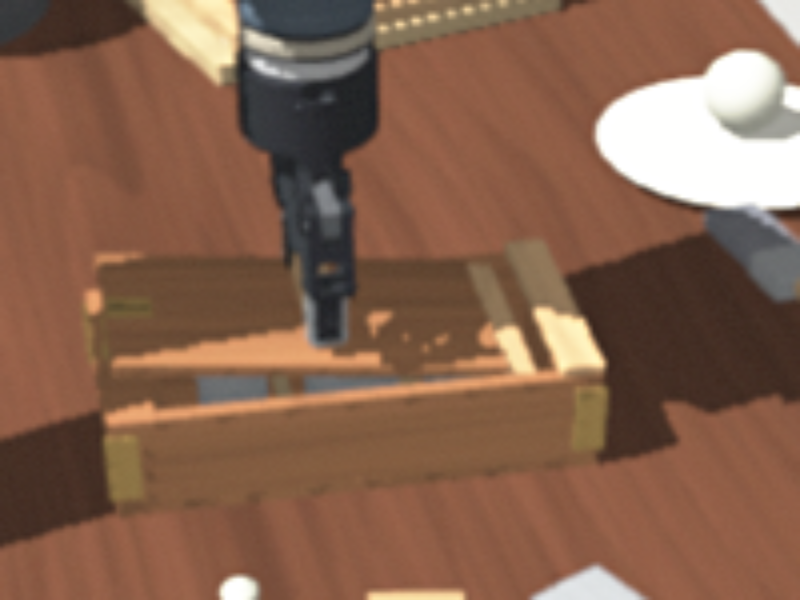

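```bash
cat >> cov.py <<'E'
def prof(n='side',N=6):
    P=np.nanmean([cloud(snap(n)) for _ in range(N)],0)*1000
    t=np.radians(-3.6); e=np.array([np.cos(t),np.sin(t)])
    D=(P[...,:2]-[534.9,313.3])
    d=D@e; f=D@np.array([-e[1],e[0]])
    for x in range(-135,135,15):
        for (a,b) in((-45,-20),(20,50)):
            m=(abs(d-x)<7.5)&(f>a)&(f<b)&(P[...,2]>50)&(P[...,2]<140)
            print(x,a,m.sum(),np.percentile(P[m][:,2],[10,50,90]).round(1) if m.sum() else '',end=' | ')
        print()
    return P,d,f
E
python3 - <<'E'
from cov import *
prof()
E
```

```text
-135 -45 80 [ 69.5  97.2 100.9] | -135 20 50 [ 75.  100.4 101.6] | 
-120 -45 75 [62.1 97.8 99.8] | -120 20 48 [ 98.3  99.  100.2] | 
-105 -45 38 [96.7 98.1 99.3] | -105 20 46 [95.8 96.7 98.1] | 
-90 -45 41 [95.5 96.7 97.4] | -90 20 47 [94.2 95.1 96. ] | 
-75 -45 41 [93.7 94.8 95.7] | -75 20 45 [92.2 93.1 94.2] | 
-60 -45 42 [91.7 92.9 93.8] | -60 20 46 [90.3 91.2 92.3] | 
-45 -45 40 [89.8 91.  92.1] | -45 20 45 [88.2 89.1 90.1] | 
-30 -45 34 [ 88.7  90.6 118.3] | -30 20 61 [ 87.3  99.  124.6] | 
-15 -45 28 [ 51.2  87.1 112.6] | -15 20 1 [118.9 118.9 118.9] | 
0 -45 50 [51.8 85.2 86.4] | 0 20 6 [83.7 83.9 85. ] | 
15 -45 41 [82.4 83.4 84.2] | 15 20 37 [82.  83.3 84.4] | 
30 -45 40 [80.7 81.5 82.8] | 30 20 42 [80.6 81.6 82.3] | 
45 -45 40 [78.9 79.5 80.4] | 45 20 43 [78.7 79.7 80.6] | 
60 -45 42 [76.7 77.7 78.9] | 60 20 43 [77.  78.  78.8] | 
75 -45 36 [70.9 75.8 76.8] | 75 20 39 [71.6 75.9 77. ] | 
90 -45 28 [69.5 70.1 70.9] | 90 20 31 [69.5 70.3 71.1] | 
105 -45 25 [74.2 78.  78.5] | 105 20 23 [75.2 77.7 78.9] | 
120 -45 39 [77.6 78.1 78.7] | 120 20 39 [76.5 77.9 78.8] |
```

```bash
python3 -m crank '[0,0,0,-1.3,0,0,0,0,-1.3,0,0,4,-0.2,-1.3,0,0,8,-0.5,-1.3,0,0,8,-0.5,-1.3,0]'; python3 -m crank '[0,2,-0.1,0,0,0,4,-0.2,0,0,0,6,-0.4,0,0,0,6,-0.4,0,0]'; python3 - <<'E'
from cov import *
P,d,f=prof()
s=snap('side'); cv2.imwrite('pics/s21.png',cv2.resize(cv2.cvtColor(s['img'],cv2.COLOR_RGB2BGR)[80:240,200:400],None,fx=4,fy=3.75))
E
```

```text
t: 61.35
tcp_pos: [0.5197, 0.3135, 0.1022]
tool_rot: [-0.705, 0.021, 0.709, 0.02]
force: [-3.7, 1.4, 3.0]
finger_gap: 0.92
t: 61.85
tcp_pos: [0.5295, 0.3133, 0.1026]
tool_rot: [0.707, -0.021, -0.706, -0.021]
force: [-0.0, -0.0, -2.2]
finger_gap: 0.922
-135 -45 44 [69.4 70.2 71. ] | -135 20 17 [68.3 69.  74.6] | 
-120 -45 78 [61.9 87.3 99.1] | -120 20 53 [69.6 97.6 98.7] | 
-105 -45 39 [96.2 97.5 98.3] | -105 20 47 [95.1 96.3 97.3] | 
-90 -45 44 [95.  96.  97.1] | -90 20 46 [93.4 94.3 95.5] | 
-75 -45 43 [93.5 94.1 95. ] | -75 20 46 [91.8 92.7 94. ] | 
-60 -45 43 [91.7 92.6 93.3] | -60 20 46 [90.  90.8 91.6] | 
-45 -45 40 [89.8 90.6 91.7] | -45 20 45 [88.  89.2 90.4] | 
-30 -45 41 [88.1 88.9 90.4] | -30 20 43 [86.6 87.6 88.8] | 
-15 -45 34 [52.1 87.6 99. ] | -15 20 61 [ 85.9  96.8 127.1] | 
0 -45 30 [51.1 84.8 90.5] | 0 20 1 [115.5 115.5 115.5] | 
15 -45 42 [82.9 83.6 84.6] | 15 20 6 [82.4 82.7 83.2] | 
30 -45 41 [81.  81.8 83. ] | 30 20 35 [81.  82.  82.9] | 
45 -45 39 [79.4 80.5 81.3] | 45 20 41 [79.6 80.4 81.3] | 
60 -45 39 [77.5 78.6 79.5] | 60 20 42 [77.8 78.9 79.9] | 
75 -45 41 [76.1 76.8 77.7] | 75 20 43 [75.7 76.8 77.8] | 
90 -45 35 [70.5 75.1 76. ] | 90 20 38 [70.6 75.1 76.2] | 
105 -45 49 [69.  72.7 78.4] | 105 20 51 [69.  70.8 78.2] | 
120 -45 39 [77.2 78.1 78.8] | 120 20 38 [76.1 77.8 78.5] |
```

View pics/s21.png

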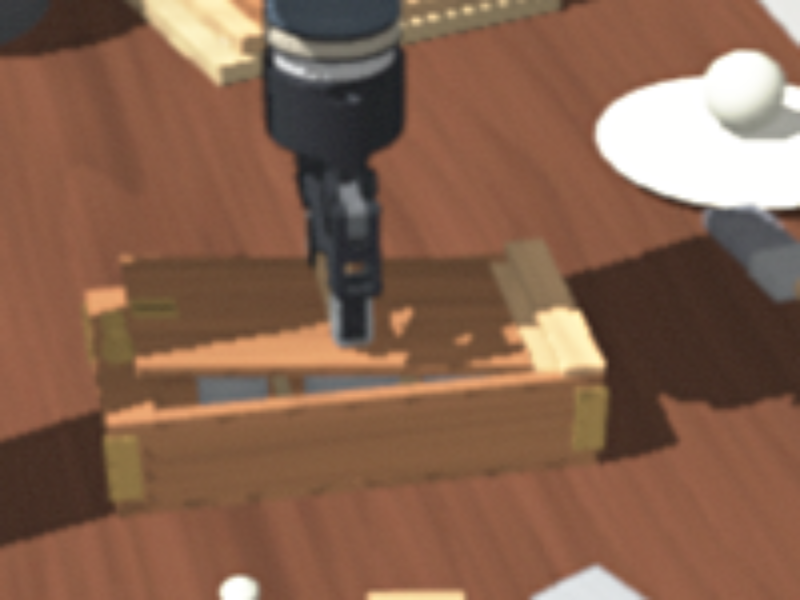

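```bash
python3 -m crank '[0,1,0,-1,0,0,3,0,-2,0,0,4,0,-3,0,0,4,0,-3,0]'; python3 -m crank '[0,0.5,0,-2,0,0,1,0,-4,0,0,1.5,0,-6,0,0,1.5,0,-6,0]'
```

```text
t: 62.7
tcp_pos: [0.5327, 0.3135, 0.0999]
tool_rot: [-0.707, 0.021, 0.707, 0.021]
force: [-0.1, -0.2, -1.9]
finger_gap: 0.924
t: 63.2
tcp_pos: [0.5341, 0.3137, 0.0944]
tool_rot: [0.707, -0.021, -0.707, -0.021]
force: [-3.6, -0.2, 3.7]
finger_gap: 0.923
```

```bash
python3 -m crank '[0,0,0,-2,0,0,0.3,0,-4,0,0,0.3,0,-4,0]'; python3 - <<'E'
from cov import *
P,d,f=prof()
s=snap('side'); cv2.imwrite('pics/s22.png',cv2.resize(cv2.cvtColor(s['img'],cv2.COLOR_RGB2BGR)[80:240,200:400],None,fx=4,fy=3.75))
E
```

```text
t: 63.58
tcp_pos: [0.5344, 0.3136, 0.0898]
tool_rot: [-0.707, 0.021, 0.707, 0.021]
force: [-3.5, 0.4, 2.5]
finger_gap: 0.922
-135 -45 43 [69.4 70.2 70.9] | -135 20 15 [68.  68.7 75.5] | 
-120 -45 45 [69.6 71.1 78. ] | -120 20 48 [60.7 69.6 76.3] | 
-105 -45 44 [76.1 77.  77.6] | -105 20 49 [74.6 75.6 76.3] | 
-90 -45 46 [76.  76.6 77.4] | -90 20 48 [74.3 75.1 75.7] | 
-75 -45 41 [75.7 76.2 76.6] | -75 20 42 [73.6 74.4 75.6] | 
-60 -45 45 [75.1 75.8 76.6] | -60 20 45 [73.5 74.5 76.1] | 
-45 -45 41 [74.6 75.1 75.7] | -45 20 41 [73.5 74.7 75.6] | 
-30 -45 46 [73.9 74.8 75.5] | -30 20 42 [73.6 74.4 75.3] | 
-15 -45 65 [ 73.6  77.9 133.8] | -15 20 86 [ 73.8  79.8 113.3] | 
0 -45 18 [ 73.2  74.1 119.3] | 0 20 6 [ 95.5 100.3 104. ] | 
15 -45 36 [72.5 73.1 94.7] | 15 20 5 [73.5 73.9 74.3] | 
30 -45 41 [71.9 72.8 73.3] | 30 20 24 [72.2 72.7 73.1] | 
45 -45 43 [71.1 71.9 73. ] | 45 20 42 [71.5 72.2 73.2] | 
60 -45 40 [71.2 71.5 72.1] | 60 20 45 [71.2 71.8 72.3] | 
75 -45 39 [70.6 71.2 71.7] | 75 20 43 [70.4 71.2 72.2] | 
90 -45 43 [69.8 70.5 71.4] | 90 20 43 [70.4 71.  71.7] | 
105 -45 50 [65.5 70.8 78.1] | 105 20 52 [66.1 73.7 78.3] | 
120 -45 40 [77.3 77.9 78.6] | 120 20 36 [76.5 77.6 78.3] |
```

View pics/s22.png

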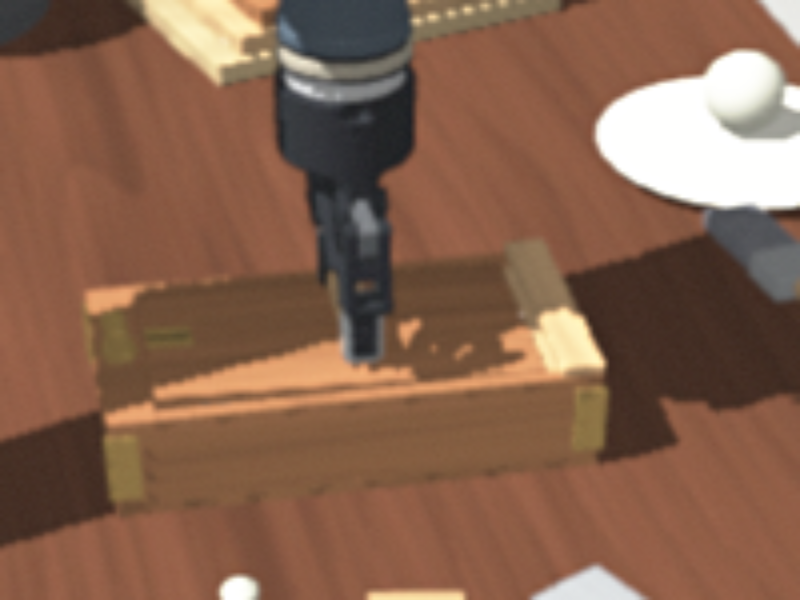

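```bash
python3 -m crank '[0,0,0,-1.5,0,0,0.2,0,-3,0,0,0.2,0,-4.5,0,0,0.2,0,-4.5,0]'; python3 - <<'E'
from cov import *
P,d,f=prof()
E
```

```text
t: 64.42
tcp_pos: [0.5345, 0.3135, 0.0862]
tool_rot: [0.707, -0.021, -0.707, -0.021]
force: [-4.3, -0.2, 7.3]
finger_gap: 0.925
-135 -45 45 [69.4 69.9 70.7] | -135 20 15 [68.3 68.8 74.9] | 
-120 -45 43 [62.8 70.  70.8] | -120 20 46 [60.8 68.3 69.2] | 
-105 -45 44 [69.7 70.1 70.7] | -105 20 48 [68.  68.6 69.3] | 
-90 -45 45 [69.2 70.  70.6] | -90 20 42 [68.  68.8 69.3] | 
-75 -45 41 [69.5 70.1 70.7] | -75 20 44 [68.3 69.1 70.4] | 
-60 -45 42 [69.6 70.1 70.8] | -60 20 42 [68.6 70.1 70.8] | 
-45 -45 44 [69.5 70.  70.6] | -45 20 41 [69.4 70.2 70.9] | 
-30 -45 45 [69.4 70.  70.9] | -30 20 45 [69.7 70.4 71.2] | 
-15 -45 69 [ 69.6  70.9 136.5] | -15 20 85 [ 69.7  71.3 113.6] | 
0 -45 15 [ 69.3  70.3 123.6] | 0 20 17 [72.8 82.2 96.2] | 
15 -45 34 [69.3 70.  71.3] | 15 20 5 [69.  69.4 69.9] | 
30 -45 43 [69.3 69.8 70.7] | 30 20 25 [69.4 70.2 70.9] | 
45 -45 41 [69.2 70.  70.3] | 45 20 45 [69.6 70.1 70.8] | 
60 -45 40 [69.  69.9 70.5] | 60 20 44 [69.6 70.2 71.1] | 
75 -45 42 [69.2 70.1 70.8] | 75 20 43 [69.2 70.2 70.8] | 
90 -45 39 [69.5 69.9 70.6] | 90 20 43 [69.3 70.4 71. ] | 
105 -45 50 [65.9 71.3 78.3] | 105 20 52 [66.  71.1 78.3] | 
120 -45 40 [77.2 78.1 78.6] | 120 20 40 [76.4 78.  78.6] |
```

```bash
python3 -m crank '[1,0,0,0,0,1,0,0,0,0,1,0,0,0,0,1,0,0,10,0,1,0,0,30,0,1,0,0,75,0,1,0,0,75,0]'; python3 -m crank '[0.6,-60,2,0,0.18,0.45,-120,4,0,0.36,0.45,-131,8,0,0.54,0.45,-131,8,0,0.72,0.45,-131,8,0,0.9,0.45,-131,8,0,1.08,0.45,-131,8,0,1.26,0.45,-131,8,0,1.44,0.45,-131,8,0,1.606,0.45,-131,8,0,1.606]' 20;python3 -m crank '[0.45,0,0,0,0,0.45,0,0,0,0]'; python3 - <<'E'
from cov import *
M=R.from_quat(manip.sense()['tool_rot']).as_matrix();print(np.degrees(np.arctan2(M[1,1],M[0,1])))
P,d,f=prof()
s=snap('side'); cv2.imwrite('pics/s23.png',cv2.resize(cv2.cvtColor(s['img'],cv2.COLOR_RGB2BGR)[80:240,200:400],None,fx=4,fy=3.75))
E
```

```text
t: 65.6
tcp_pos: [0.5373, 0.3146, 0.1649]
tool_rot: [0.71, -0.02, -0.704, -0.022]
force: [-0.1, 0.2, 0.4]
finger_gap: 0.999
t: 66.85
tcp_pos: [0.4034, 0.3214, 0.1603]
tool_rot: [-0.506, -0.494, 0.507, -0.493]
force: [0.1, 0.2, -0.6]
finger_gap: 0.452
t: 67.1
tcp_pos: [0.4035, 0.3215, 0.1604]
tool_rot: [-0.506, -0.494, 0.506, -0.494]
force: [0.7, -0.1, -0.3]
finger_gap: 0.447
-1.4501912374695998
-135 -45 44 [69.2 70.1 70.9] | -135 20 14 [68.3 68.9 75.2] | 
-120 -45 42 [62.5 69.8 70.5] | -120 20 45 [60.7 68.5 69.5] | 
-105 -45 43 [69.4 70.1 70.8] | -105 20 49 [67.9 68.7 69.5] | 
-90 -45 43 [69.3 69.8 70.6] | -90 20 44 [67.9 68.6 69.6] | 
-75 -45 41 [69.5 70.2 70.6] | -75 20 42 [68.  68.9 70.5] | 
-60 -45 42 [69.4 69.9 70.5] | -60 20 43 [68.3 70.  70.9] | 
-45 -45 43 [69.2 70.  70.8] | -45 20 39 [69.2 70.  70.7] | 
-30 -45 44 [69.2 70.  70.6] | -30 20 47 [69.6 70.3 71. ] | 
-15 -45 48 [69.5 70.  70.8] | -15 20 47 [69.5 70.3 71.4] | 
0 -45 110 [70.3 86.3 96.2] | 0 20 33 [75.9 93.6 95.3] | 
15 -45 40 [69.2 70.  70.4] | 15 20 31 [69.4 70.3 71.3] | 
30 -45 44 [69.5 70.1 70.8] | 30 20 43 [69.6 70.3 71. ] | 
45 -45 44 [68.8 69.9 70.4] | 45 20 46 [69.6 70.3 71.1] | 
60 -45 42 [69.2 70.1 70.9] | 60 20 41 [69.4 70.1 70.9] | 
75 -45 42 [69.1 69.9 70.7] | 75 20 43 [69.7 70.3 71.1] | 
90 -45 42 [69.4 70.  70.5] | 90 20 41 [69.1 70.  70.9] | 
105 -45 49 [65.8 72.7 78.2] | 105 20 51 [66.  70.7 78.5] | 
120 -45 40 [77.1 78.  78.5] | 120 20 40 [76.4 77.6 78.6] |
```

View pics/s23.png

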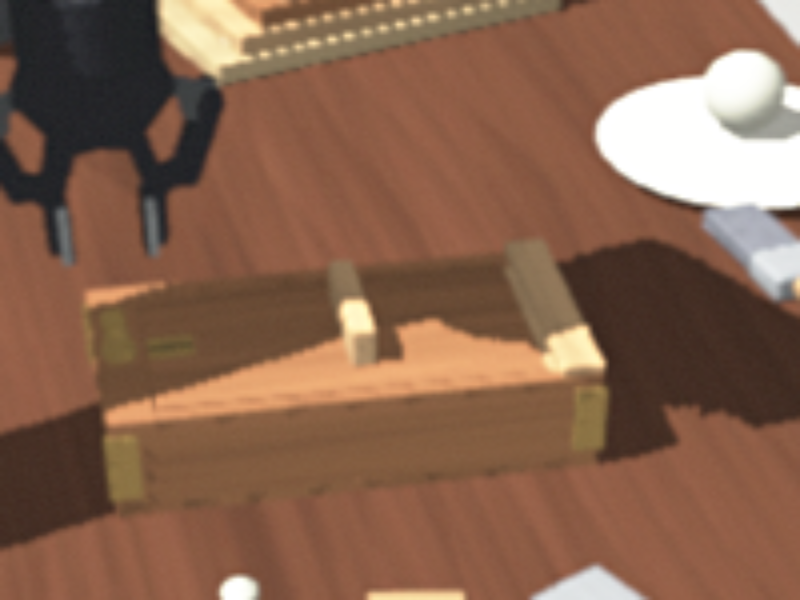

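```bash
python3 -m crank '[0.45,0,0,-30,0,0.45,0,0,-57,0,0.45,0,0,-57,0,0.2,0,0,-57,0,0,0,0,-57,0,0,0,0,-57,0,0,0,0,-57,0,0,0,0,-57,0]' 20; python3 - <<'E'
from h import *
M=R.from_quat(manip.sense()['tool_rot']).as_matrix();print(np.degrees(np.arctan2(M[1,1],M[0,1])))
E
```

```text
t: 68.45
tcp_pos: [0.4033, 0.3219, 0.1045]
tool_rot: [0.506, 0.494, -0.506, 0.494]
force: [-3.7, 1.9, 6.0]
finger_gap: 0.109
-1.3858219553610094
```

```bash
python3 -m crank '[0,0,0,0,-0.17,0,0,0,0,-0.34,0,0,0,0,-0.51,0,0,0,0,-0.68,0,0,0,0,-0.85,0,0,0,0,-1.02,0,0,0,0,-1.19,0,0,0,0,-1.36,0,0,0,0,-1.53,0,0,0,0,-1.609]'; python3 -m crank '[0,0,0,0,0,0,0,0,0,0,0,0,0,0,0]'; python3 - <<'E'
from h import *
M=R.from_quat(manip.sense()['tool_rot']).as_matrix();print(np.degrees(np.arctan2(M[1,1],M[0,1])))
E
```

```text
t: 69.7
tcp_pos: [0.4037, 0.3212, 0.1045]
tool_rot: [0.707, -0.023, -0.706, -0.023]
force: [-2.2, -0.2, 6.6]
finger_gap: 0.104
t: 70.08
tcp_pos: [0.4038, 0.3212, 0.1045]
tool_rot: [0.707, -0.022, -0.706, -0.022]
force: [-1.8, -1.7, 5.6]
finger_gap: 0.11
-93.53489878678947
```

Turned without resistance. Release, retreat, and check.

```bash
python3 -m crank '[0.4,0,0,0,0,0.4,0,0,0,0,0.4,0,0,50,0,0.4,0,0,90,0,0.4,0,-60,90,0,0.4,20,-120,90,0,0.4,40,-180,90,0,0.4,60,-240,90,0,0.4,60,-300,90,0,0.4,60,-360,90,0]';python3 -m crank '[0.4,0,-60,0,0,0.4,0,-120,0,0,0.4,0,-180,0,0,0.4,0,-180,0,0]'; python3 - <<'E'
from cov import *
for n in('top','side'):
    P=np.nanmean([cloud(snap(n)) for _ in range(8)],0)
    for h in(.078,.083,.086):
        m=(np.hypot(P[...,0]-.404,P[...,1]-.32)<.04)&(P[...,2]>h)&(P[...,2]<.12)
        xy=P[m][:,:2]*1000; r=cv2.minAreaRect(xy.astype(np.float32)); print(n,h,len(xy),np.round(r[0],1),np.round(r[1],1),round(r[2],1))
    meas('bar',n,(.535,.313),.085,P=P,r=.06); meas('case',n,(.52,.31),.06,P=P,r=.2)
prof('top')
s=snap('top'); cv2.imwrite('pics/t24.png',cv2.resize(cv2.cvtColor(s['img'],cv2.COLOR_RGB2BGR)[160:310,110:230],None,fx=4,fy=4,interpolation=cv2.INTER_CUBIC))
s=snap('side','s24')
E
```

```text
t: 71.32
tcp_pos: [0.464, -0.0408, 0.1935]
tool_rot: [0.707, -0.022, -0.706, -0.022]
force: [0.6, -1.2, -0.8]
finger_gap: 0.398
t: 71.82
tcp_pos: [0.4646, -0.2238, 0.1937]
tool_rot: [0.708, -0.025, -0.706, -0.023]
force: [-0.4, -0.2, -0.4]
finger_gap: 0.396
top 0.078 79 [401.8 322.1] [ 9.8 26.5] 87.0
top 0.083 71 [401.9 322.1] [ 9.8 26.3] 87.2
top 0.086 65 [401.9 322.1] [ 9.8 26.3] 87.2
bar top mean [534.2 313.6] rect 534.6 314.0 sz 78.5 14.1 ang 86.1 circ 534.2 314.2 78.8 n 238
case top mean [525.8 314.5] rect 527.1 315.2 sz 146.2 278.1 ang 86.4 circ 526.8 315.2 313.7 n 7908
side 0.078 97 [400.8 319.2] [10.6 28.4] 82.5
side 0.083 67 [400.8 319.2] [10.6 28.4] 82.5
side 0.086 55 [399.8 319. ] [10.  26.8] 79.1Traceback (most recent call last):
  File "<stdin>", line 7, in <module>
  File "h.py", line 39, in meas
    i=1+np.argmax(st[1:,4]); q=P[l==i]
        ~~~~~~~~~^^^^^^^^^^
    return _wrapfunc(a, 'argmax', axis=axis, out=out, **kwds)
    return bound(*args, **kwds)
ValueError: attempt to get argmax of an empty sequence
```

```bash
python3 - <<'E'
from cov import *
prof('top')
s=snap('top','t24f'); cv2.imwrite('pics/t24.png',cv2.resize(cv2.cvtColor(s['img'],cv2.COLOR_RGB2BGR)[160:310,110:230],None,fx=4,fy=4,interpolation=cv2.INTER_CUBIC))
E
```

```text
-135 -45 77 [67.9 69.  69.8] | -135 20 97 [68.1 69.  70. ] | 
-120 -45 74 [61.7 69.  69.8] | -120 20 89 [61.3 68.7 69.9] | 
-105 -45 74 [67.9 69.2 70.1] | -105 20 89 [67.6 69.1 70. ] | 
-90 -45 78 [68.1 69.1 70.2] | -90 20 93 [67.9 69.1 70.1] | 
-75 -45 73 [68.  68.9 70. ] | -75 20 91 [67.9 69.1 70.1] | 
-60 -45 73 [67.9 68.9 69.8] | -60 20 85 [67.9 69.  70.3] | 
-45 -45 77 [67.8 69.  70.1] | -45 20 94 [67.9 68.8 69.9] | 
-30 -45 66 [68.  69.  69.9] | -30 20 87 [67.8 68.9 69.8] | 
-15 -45 79 [67.8 69.2 70. ] | -15 20 89 [67.8 68.8 69.7] | 
0 -45 91 [68.7 93.5 95.3] | 0 20 75 [72.  94.4 95.8] | 
15 -45 72 [68.  68.9 69.8] | 15 20 77 [68.2 69.2 70.1] | 
30 -45 74 [67.9 68.8 69.7] | 30 20 96 [67.8 69.1 69.9] | 
45 -45 71 [67.6 68.7 69.8] | 45 20 81 [67.9 68.8 70.1] | 
60 -45 71 [67.7 68.8 69.7] | 60 20 93 [67.7 68.8 69.9] | 
75 -45 73 [67.9 68.9 69.6] | 75 20 81 [67.5 68.9 70. ] | 
90 -45 69 [67.9 68.7 69.9] | 90 20 94 [68.  69.1 70. ] | 
105 -45 81 [64.6 70.  77.5] | 105 20 90 [64.5 74.4 77.1] | 
120 -45 71 [75.6 76.8 77.7] | 120 20 85 [75.8 77.1 77.9] |
```

View pics/t24.png

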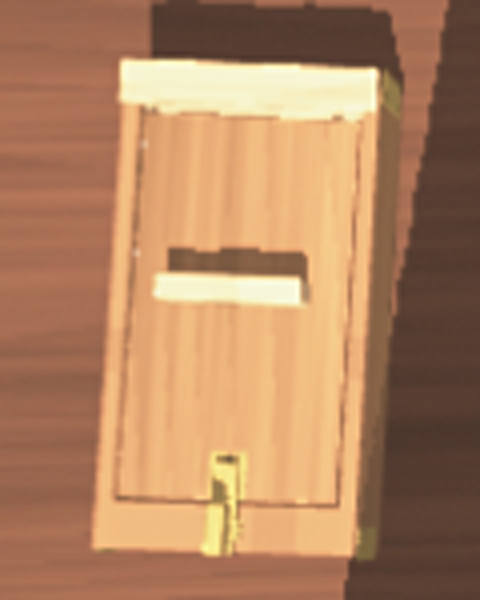

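View pics/t24f.png

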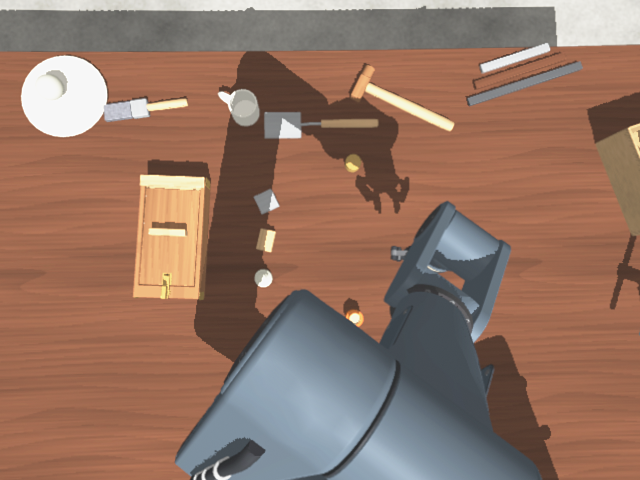

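```bash
python3 -c "
from h import *
print(manip.sense()['t'],workorder.sign_off())"
```

```text
the job is handed in; nothing more can be done
72.975 None
```

I closed all three tins that were present (big, small and oblong), packed them, and locked the cover. I handed the job in at about 73 s of the 210 s allowed. The square tin was not there, so its lid stayed where it was.

- **Lids:** I pressed each lid down with 22–29 N. All three lids lay level and read 48–48.6 mm high against the nominal 47 mm. That fits the 1–2 mm the cameras read high elsewhere.
- **Tins:** They stand upright in the bays: small in bay 1, big in bay 2 and oblong in bay 3. The big tin was knocked about 15 mm aside during the run, so I measured it again before picking it up.
- **Cover:** I swung the button out to about 1.6 rad first. The arm cannot tilt the tool, so I held the cover by the ends of its pull bar and lowered its button end onto the button's tab to tip it. I then slid the tongue under the lip and lowered the cover flat. In the last check the cover read level with the case rim everywhere, with the tongue below the lip.
- **Button:** The top view shows the nose over the cover, pointing at the mark, within about 1° of the case's axis.

- **Camera disagreement:** The side and top cameras differed by 2–3 mm in y, so I corrected positions from the gripper's own contact. The last side-camera check of the button tab's angle read 79–82.5°, against 87.2° from the top camera and 86.5° from the gripper. I trusted the top camera and gripper, because the side camera sees the tab poorly.
- **Not touched:** I did not handle the figure, the offcut, the brass weight, or the orange and purple look-alikes.

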